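Set out the colour mill washing-up to dry on pegs and tray

TASK

The washing-up from the colour mill needs setting out to dry. First turn the butterfly key of the drip tray's drain cock fully open, before any bottle is hung; then turn every bottle upside down onto a drying peg of its own, its neck pushed all the way down over the peg, and put the white grinding cylinders in the compartments of the white tray, one to a compartment (the cylinders may be done at any time). Leave the cock open and do not disturb the other things on the bench.

Things in the scene. Friction and masses are not known exactly. Their poses are not given: they have to be found in the camera images.
- rack: fixed steel drip tray, 130 (x) x 330 (y) mm, walls 25 mm high; origin: centre of its underside, on the bench. Three upright drying pegs stand in a row at its y = -110, 0, +110 mm. Its -y end is an upright steel panel 130 mm wide, 6 mm thick and 80 mm high; beyond it, at y = -210 mm, is the drain cock on a short brass spout.
- peg1_foot (a point): drying peg 1: point on its axis at the top face of its round foot collar (46 mm across, top 22 mm above the bench). From here the peg rises 75 mm, 14 mm in diameter, its top 15 mm tapering to a 5 mm tip. z up
- peg2_foot (a point): drying peg 2: point on its axis at the top face of its round foot collar (46 mm across, top 22 mm above the bench). From here the peg rises 75 mm, 14 mm in diameter, its top 15 mm tapering to a 5 mm tip. z up
- peg3_foot (a point): drying peg 3: point on its axis at the top face of its round foot collar (46 mm across, top 22 mm above the bench). From here the peg rises 75 mm, 14 mm in diameter, its top 15 mm tapering to a 5 mm tip. z up
- cock (a joint): angle of the drain cock's dark butterfly key, vertical axis. 0 = shut: wings parallel to the end panel (along the rack's x). It opens anticlockwise seen from above to a stop at 1.57 = fully open: wings along the rack's y, one wing tip then 13 mm from the panel. Starts shut or nearly so, turns against 0.05 N m, stays where left.
- cock_wings (a point): centre of the butterfly key: on its axis (42 mm from the panel's face) at half the wings' height, 59 mm above the bench. The wings form one flat upright blade 58 mm long, 8 mm thick, 30 mm tall; the point's x axis lies along the blade, z up. Below is a brass valve body, 28 mm across, top 34 mm above the bench.
- mat: fixed dark rubber draining mat, 240 x 440 x 4 mm; origin: centre of its underside. The bottles start lying on it.
- bottle1: empty off-white rigid plastic bottle, 60 to 105 g, square body 56 x 56 x 80 mm, round open neck 30 mm outside, 22 mm inside. Starts lying on the mat, neck roughly to the left (+y). Origin: middle of the body; x towards the mouth (base -40, shoulder +40, mouth +76 mm), y, z square to the flat sides. Hollow: the peg passes into the body until the rim sits on the peg's foot. May be absent.
- bottle2: empty off-white rigid plastic bottle, 60 to 105 g, square body 56 x 56 x 80 mm, round open neck 30 mm outside, 22 mm inside. Starts lying on the mat, neck roughly to the left (+y). Origin: middle of the body; x towards the mouth (base -40, shoulder +40, mouth +76 mm), y, z square to the flat sides. Hollow: the peg passes into the body until the rim sits on the peg's foot. May be absent.
- bottle3: empty off-white rigid plastic bottle, 60 to 105 g, square body 56 x 56 x 80 mm, round open neck 30 mm outside, 22 mm inside. Starts lying on the mat, neck roughly to the left (+y). Origin: middle of the body; x towards the mouth (base -40, shoulder +40, mouth +76 mm), y, z square to the flat sides. Hollow: the peg passes into the body until the rim sits on the peg's foot. May be absent.
- mouth1 (a point): centre of the mouth (neck rim) of bottle1, 76 mm from its origin along its x
- mouth2 (a point): centre of the mouth (neck rim) of bottle2, 76 mm from its origin along its x
- mouth3 (a point): centre of the mouth (neck rim) of bottle3, 76 mm from its origin along its x
- welltray: fixed white tray with six square compartments, each 40 x 40 mm inside, too small for two cylinders; 104 x 152 mm overall, walls 14 mm high and 8 mm thick, floor 4 mm above the bench. Origin: centre of its underside. The compartments' centres lie at own x = -24 and +24 mm, y = -48, 0 and +48 mm.
- pebble1: white ceramic grinding cylinder from the mill, 24 mm in diameter, 30 mm tall, about 45 g, standing on end on the bench. Origin: its middle (15 mm above the bench), own z along its axis. May be absent.
- pebble2: white ceramic grinding cylinder from the mill, 24 mm in diameter, 30 mm tall, about 45 g, standing on end on the bench. Origin: its middle (15 mm above the bench), own z along its axis. May be absent.
- pebble3: white ceramic grinding cylinder from the mill, 24 mm in diameter, 30 mm tall, about 45 g, standing on end on the bench. Origin: its middle (15 mm above the bench), own z along its axis. May be absent.
- pebble4: white ceramic grinding cylinder from the mill, 24 mm in diameter, 30 mm tall, about 45 g, standing on end on the bench. Origin: its middle (15 mm above the bench), own z along its axis. May be absent.
- pebble5: white ceramic grinding cylinder from the mill, 24 mm in diameter, 30 mm tall, about 45 g, standing on end on the bench. Origin: its middle (15 mm above the bench), own z along its axis. May be absent.
- sponge: bystander: sponge block 90 x 60 x 28 mm; origin at the centre of its underside
- tape: bystander: roll of tape lying flat, 80 mm across, 22 mm high; origin at the centre of its underside
- rib: bystander: flat wooden modelling tool 150 x 18 x 10 mm lying along its x; origin at the centre of its underside
- jar: bystander: small jar with a red lid, 60 mm across, 70 mm high; origin at the centre of its underside
- tub: bystander: open white tub, 90 mm across, 80 mm high; origin at the centre of its underside

How it is judged:
By the outcome, as a careful person would: the job done as asked, in the order asked, and still so for the second after the job is handed in, with the robot touching nothing.
Of bottle1, bottle2, bottle3 only 2 to 3 are there at a start; the rules pass over those that are not, and their reading is None.
Of pebble1, pebble2, pebble3, pebble4, pebble5 only 4 to 5 are there at a start; the rules pass over those that are not, and their reading is None.
At some moment in a run one of bottle1, bottle2, bottle3, pebble1, pebble2, pebble3, pebble4, pebble5 may be knocked a few centimetres aside while the robot is not near it.
It also fails if it takes over 200 s, if anything falls off the work surface, if the arm or the gripper's body presses on something with over 40 N, if the wrist force passes 120 N, or if a joint passes its speed limit or range.

ROBOT

A 7-joint arm with a two-finger parallel gripper is mounted at the origin on the work surface. World frame = base frame: x ahead of the robot, y to its left, z up, the work surface at z = 0. Lengths are in m, angles in rad, forces in N, time in s.
With the tool pointing down it reaches from about 0.35 to 0.9 m from the base axis. Payload 8.1 kg.
Tool frame: the origin (TCP) lies midway between the tips of the shut fingers; the grasp point (between the pads) lies behind it (manip.grip_depth is the z of the grasp point in the tool frame, in m); z points along the fingers, y is the line along which they close (so a half turn about z gives the same grasp; the last joint's range is limited). The gripper opens to 85 mm and grips with 20 to 120 N. Pads are 22 mm wide; open, the fingers measure 114 mm over their backs; the gripper's body (76 mm by 85 mm) begins 54 mm behind the grasp point. The pads swing forward as they close: fully open they stand 13 mm farther back than shut.
Start: joints at [1.089, 0.434, 0.025, 1.573, -0.012, 1.134, -0.075], TCP at [0.231, -0.581, 0.231] pointing down, gripper open.
Joint ranges: [-2.62, 2.62], [-0.44, 2.09], [-1.27, 1.32], [0.08, 2.57], [-1.32, 4.46], [0.12, 2], [-2.74, 2.74]. Speed limits (rad/s): [2.22, 2.22, 3.01, 3.01, 3.14, 3.14, 3.14].

INTERFACE

Orientations are given as a rotation vector (axis times angle).
In Python, from plant import sensors, optics, close_job, manip gives the robot as it stands. The module is installed in compiled form; this text tells all that it offers.
- The arm moves only by the tool move_arm, never from a script. Its argument "rows" is a list of rows, each an object with "slide": the shift along the tool's x, y, z in mm, a list of three; "delta_rot": the turn, a rotation vector about the tool's x, y, z in rad, a list of three; "hand": the finger opening in mm, from 0 to 85.4. A call has 1 to 5 rows; each row is the pose to reach, as a shift and turn from the pose commanded when the call began, along the tool's axes at that moment; what a row does not reach only later rows make up. A row lasts 1/8 s, in which the tool goes at most 62.5 mm and 10.7 degrees, less where a joint would pass 70% of its speed; a pose out of reach is approached as far as the arm can. A call with a gripper value outside its range is refused whole. The fingers move at their own pace and stop on an object; the grip force is fixed at half the most. Time passes only in rows, so rows that repeat a pose let the fingers close. It gives the time, the measured TCP pose, the force, the opening and the grip force at its end, in the units of the state.
- sensors.get_obs(): the state, without advancing time (a new reading comes with each control period).
- optics.camera(name): name is "scene" or "top" or "wrist"; returns (picture, depth): 400x640x3 uint8, red, green, blue; 400x640 float32, m along the optical axis (not along the pixel's ray), 0 where there is no reading.
- optics.camera_info(name): a dict with "K" (3x3 intrinsics, pixels), "dist" ([k1, k2, p1, p2, k3] as OpenCV has them; the pictures are not rectified), "rvec" (rotation vector, rad) and "tvec" (3), from world to camera coordinates, as OpenCV has them. Camera axes: x right, y down, z forward; pixel columns grow to the right and rows downward; lengths in m; the calibration is good to about 2 mm. A picture is of the moment at which its call begins: read the wrist's pose just before it. camera_info takes no time and is no camera call; for the wrist camera it gives the pose at the moment of the call.
- close_job(): hands the job in; it is judged then, once.
The state is a dict: "time_s": time; "q": joint angles; "dq": joint speeds; "tau": joint torques, N m; "tcp_pos": TCP position; "tool_rot": TCP orientation; "wrist_force": force on the tool from outside, world axes, zero at the start; "ft_torque": the same for the moment, N m; "opening": finger opening in m; "grip_force": force on a finger pad.
Only numpy, scipy, OpenCV 4.12 (cv2) and the standard library are available. Lean on these libraries where they do the work, as an engineer would, in place of code of your own. Each camera call takes 0.05 s, during which the arm holds its last target. There are 200 camera calls.

## Working session

There is one attempt and no reset: what is moved stays moved. The work goes in short steps, Python scripts to look and compute and a tool call to move; the robot and the scene stay as the last step left them, time stands still between calls to the robot, and variables do not carry over. Pictures are saved under pics/ and viewed, at most 14 in all, crops included, and the job is handed in when it is done.

Besides the shell and the picture viewer there is one more tool, called after "Emit:" as name(argument=value, ...), one argument or row to a line, values as JSON. move_arm: Moves the arm, as the interface text tells. Its arguments: {"type":"object","properties":{"rows":{"type":"array"}},"required":["rows"]}

```bash
mkdir -p pics; ls
python3 - <<'E'
from plant import sensors, optics, manip
import cv2, numpy as np
print(manip.grip_depth, sensors.get_obs())
for n in ("scene","top"):
    im,d=optics.camera(n); np.savez(f"{n}.npz",im=im,d=d)
    cv2.imwrite(f"pics/{n}0.png",im[:,:,::-1]); i=optics.camera_info(n); print(n,{k:np.round(v,4).tolist() for k,v in i.items()})
E
```

```text
pics
-0.0187 {'time_s': 0.0, 'q': array([ 1.08940569,  0.43525196,  0.02496438,  1.57414667, -0.01159691,
        1.13398481, -0.07509542]), 'dq': array([-0.00015905,  0.00078293,  0.00120331, -0.00096982,  0.0023876 ,
       -0.00060406, -0.00030689]), 'tau': array([-1.61351772e-04, -6.70474005e+01,  1.02416340e+00, -3.16217315e+01,
        1.53184886e-02,  1.23935824e-02, -1.77832482e-05]), 'tcp_pos': array([ 0.23087635, -0.58022392,  0.2304887 ]), 'tool_rot': array([-3.08387856e+00, -5.91066958e-01,  7.13492457e-04]), 'wrist_force': array([-0.20130507,  0.47033322, -0.73225893]), 'ft_torque': array([-0.05629826,  0.02193785,  0.04954435]), 'grip_force': 0.0, 'opening': 0.08543865165149106}
scene {'K': [[405.1282, 0.0, 319.4729], [0.0, 405.1282, 198.5552], [0.0, 0.0, 1.0]], 'dist': [0.0026, 0.0, 0.0, 0.0, 0.0], 'rvec': [2.0528, 1.5654, -0.5448], 'tvec': [-0.1525, -0.3798, 1.379]}
top {'K': [[496.9661, 0.0, 320.7216], [0.0, 496.9661, 200.022], [0.0, 0.0, 1.0]], 'dist': [0.0215, 0.0, 0.0, 0.0, 0.0], 'rvec': [2.1533, -2.1731, 0.1392], 'tvec': [-0.0015, 0.5486, 1.5985]}
```

View pics/top0.png

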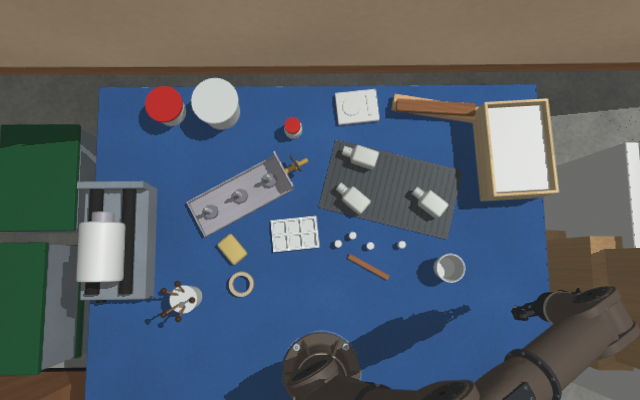

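View pics/scene0.png

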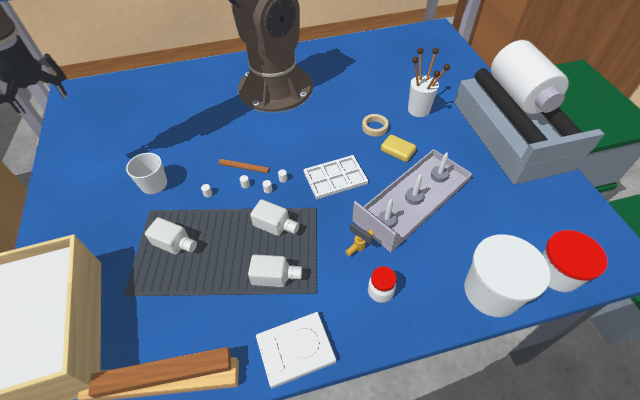

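```bash
cat > h.py <<'E'
import cv2, numpy as np
from plant import sensors, optics, manip
from scipy.spatial.transform import Rotation as R
def cloud(d,i):
    h,w=d.shape; u,v=np.meshgrid(np.arange(w),np.arange(h))
    p=cv2.undistortPoints(np.stack([u,v],-1).reshape(-1,1,2).astype(np.float64),i["K"],np.array(i["dist"])).reshape(h,w,2)
    c=np.dstack([p,np.ones((h,w))])*d[...,None]
    Rm=cv2.Rodrigues(np.array(i["rvec"]))[0]
    W=(c-np.array(i["tvec"]).ravel())@Rm
    W[d<=0]=np.nan
    return W
def ray(uv,i,z):
    p=cv2.undistortPoints(np.array(uv,float).reshape(-1,1,2),i["K"],np.array(i["dist"])).reshape(-1,2)
    Rm=cv2.Rodrigues(np.array(i["rvec"]))[0]; C=-Rm.T@np.array(i["tvec"]).ravel()
    dr=np.c_[p,np.ones(len(p))]@Rm
    return C+dr*((z-C[2])/dr[:,2])[:,None]
def blobs(mask,W,amin=5):
    n,l,s,c=cv2.connectedComponentsWithStats(mask.astype(np.uint8))
    out=[]
    for k in range(1,n):
        if s[k,4]<amin: continue
        P=W[l==k]; r=cv2.minAreaRect((P[:,:2]*1000).astype(np.float32))
        out.append((s[k,4],np.round(c[k]).astype(int).tolist(),np.round(np.median(P,0),4).tolist(),np.round(r[0],1).tolist(),np.round(r[1],1).tolist(),round(r[2],1)))
    return out
def tool():
    o=sensors.get_obs(); return np.array(o["tcp_pos"]),R.from_rotvec(o["tool_rot"])
def goto(p,yaw_y=None,Rt=None):
    "slide (mm) and delta_rot from the present pose to TCP p / rotation Rt"
    t,r=tool(); Rt=Rt or r
    return np.round(r.inv().apply(np.array(p)-t)*1000,1).tolist(), np.round((r.inv()*Rt).as_rotvec(),3).tolist()
E
python3 - <<'E'
from h import *
f=np.load("top.npz"); im,d=f["im"].astype(int),f["d"]; i=optics.camera_info("top"); W=cloud(d,i); z=W[...,2]
X,Y=W[...,0],W[...,1]
area=(X>0.25)&(X<0.85)&(Y>-0.5)&(Y<0.5)
print("bench z",np.nanmedian(z[area&(im[...,2]>100)&(im[...,0]<60)]))
white=(im.min(2)>130)
print("bottle faces");[print(b) for b in blobs(area&white&(z>.053)&(z<.066)&(Y<0.02)&(X>0.4),W,40)]
print("necks");[print(b) for b in blobs(area&white&(z>.036)&(z<.051)&(Y<0.02)&(X>.4),W,8)]
print("pebbles");[print(b) for b in blobs(area&white&(z>.02)&(z<.04)&(X<.46)&(Y<0),W,4)]
print("pegs");[print(b) for b in blobs(area&(z>.08)&(z<.105)&(Y>0.05),W,1)]
print("rack");[print(b) for b in blobs(area&(z>.012)&(z<.085)&(Y>0.03)&(X>0.4),W,50)]
print("key");[print(b) for b in blobs(area&(z>.05)&(z<.09)&(Y>0.0)&(X>0.5),W,3)]
print("tray");[print(b) for b in blobs(area&white&(z>.004)&(z<.03)&(Y>-0.03)&(X<.5),W,50)]
print("mat");[print(b) for b in blobs(area&(im.max(2)<90),W,1000)]
c=im[130:260,180:470].astype(np.uint8)[:,:,::-1]
cv2.imwrite("pics/crop1.png",cv2.resize(c,None,fx=2.75,fy=2.75,interpolation=cv2.INTER_CUBIC))
E
```

```text
bench z 0.0019871919451885703
bottle faces
(np.int32(318), [365, 155], [0.6913, -0.1538, 0.0614], [691.4, -153.1], [76.5, 56.2], 71.1)
(np.int32(329), [356, 200], [0.547, -0.1206, 0.0612], [546.6, -121.0], [79.9, 51.9], 49.3)
(np.int32(316), [434, 203], [0.5322, -0.371, 0.0613], [531.9, -372.5], [79.0, 53.2], 50.9)
necks
(np.int32(49), [347, 150], [0.7113, -0.0951, 0.0459], [711.3, -95.2], [27.6, 22.8], 68.6)
(np.int32(48), [342, 188], [0.5869, -0.0766, 0.0451], [587.0, -77.4], [28.2, 21.8], 46.3)
(np.int32(44), [418, 192], [0.5709, -0.3252, 0.0465], [570.9, -326.2], [29.8, 23.3], 42.5)
pebbles
(np.int32(38), [352, 235], [0.4329, -0.1075, 0.0303], [432.9, -107.6], [19.7, 19.7], 1.6)
(np.int32(37), [338, 244], [0.4042, -0.0612, 0.0305], [404.4, -61.2], [19.8, 19.6], 87.9)
(np.int32(38), [370, 246], [0.3968, -0.165, 0.0325], [397.9, -164.5], [20.3, 19.0], 41.0)
(np.int32(35), [402, 245], [0.3993, -0.2683, 0.032], [400.8, -269.3], [19.6, 16.5], 89.9)
pegs
(np.int32(234), [171, 113], [0.8291, 0.4756, 0.0934], [825.5, 469.9], [48.0, 60.0], 0.1)
(np.int32(1), [237, 107], [0.8474, 0.262, 0.
[... 3718 characters left out ...]
], [0.614, 0.161, 0.0682], [614.2, 161.9], [4.9, 11.6], 23.8)
(np.int32(14), [238, 194], [0.5642, 0.2572, 0.0724], [566.5, 258.6], [7.3, 13.6], 75.4)
(np.int32(17), [208, 211], [0.5132, 0.353, 0.072], [512.7, 354.1], [7.9, 12.8], 61.5)
tray
(np.int32(263), [215, 224], [0.478, 0.3461, 0.0078], [486.6, 336.4], [59.5, 119.8], 26.0)
(np.int32(1151), [294, 234], [0.4398, 0.0826, 0.0109], [441.5, 80.8], [106.7, 151.7], 5.2)
(np.int32(159), [240, 282], [0.2884, 0.2606, 0.023], [283.9, 255.4], [66.8, 75.1], 1.2)
mat
(np.int32(1555), [449, 149], [0.739, -0.4708, 0.0038], [685.4, -365.8], [329.1, 268.2], 0.0)
(np.int32(1848), [342, 181], [0.6225, -0.0733, 0.0065], [621.7, -95.1], [147.7, 245.8], 76.2)
```

View pics/crop1.png

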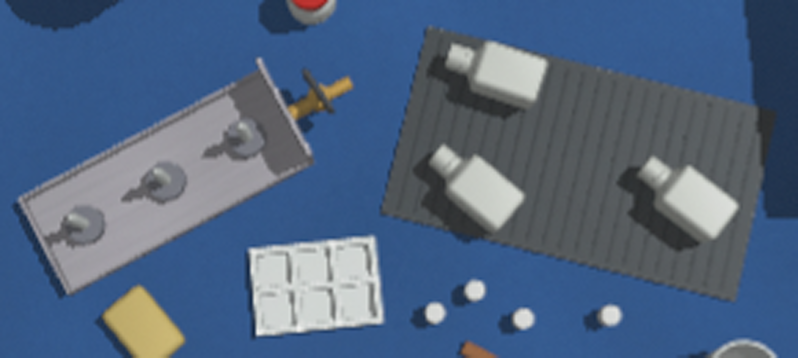

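The top view gives the pegs, cock, bottles, tray and four cylinders, and the measured sizes match the ones given. Now I'll move towards the cock.

Emit:
move_arm(
  rows=[
    {"slide": [43,-30,0],"delta_rot": [0,0,-0.04],"hand": 30},
    {"slide": [86,-60,0],"delta_rot": [0,0,-0.08],"hand": 30},
    {"slide": [129,-90,0],"delta_rot": [0,0,-0.12],"hand": 30},
    {"slide": [172,-120,0],"delta_rot": [0,0,-0.16],"hand": 30},
    {"slide": [215,-150,0],"delta_rot": [0,0,-0.206],"hand": 30},
  ],
)

```text
time_s: 0.72
tcp_pos: [0.376, -0.3602, 0.2311]
tool_rot: [-3.007, -0.907, 0.0]
wrist_force: [0.7, 0.3, 0.5]
opening: 0.0302
grip_force: 0.0
```

Run:
```python
from h import *
o=sensors.get_obs(); print(o["time_s"],np.round(o["q"],3),o["tcp_pos"],R.from_rotvec(o["tool_rot"]).as_matrix().round(3))
print(goto([.6655,.0752,.2]))
i=optics.camera_info("wrist"); Rm=cv2.Rodrigues(np.array(i["rvec"]))[0]; C=-Rm.T@np.array(i["tvec"]).ravel()
t,r=tool(); print("cam in tool",r.inv().apply(C-t), (r.as_matrix().T@Rm.T).round(3),i["K"][0])
```

```text
0.725 [ 0.757  0.273 -0.12   1.817  0.037  1.054 -0.362] [ 0.37597995 -0.36021588  0.23112945] [[ 0.833  0.553 -0.   ]
 [ 0.553 -0.833  0.   ]
 [-0.    -0.    -1.   ]]
([482.0, -202.6, 31.1], [0.0, 0.0, 0.0])
cam in tool [ 0.08116031  0.00093864 -0.14198315] [[ 0.001 -0.948 -0.317]
 [ 1.     0.001  0.   ]
 [ 0.    -0.317  0.948]] [346.7994321    0.         322.35639241]
```

Emit:
move_arm(
  rows=[
    {"slide": [54,-23,0],"delta_rot": [0,0,0],"hand": 30},
    {"slide": [108,-46,0],"delta_rot": [0,0,0],"hand": 30},
    {"slide": [162,-68,0],"delta_rot": [0,0,0],"hand": 30},
    {"slide": [215,-90,0],"delta_rot": [0,0,0],"hand": 30},
    {"slide": [270,-113,0],"delta_rot": [0,0,0],"hand": 30},
  ],
)

```text
time_s: 1.35
tcp_pos: [0.5388, -0.1172, 0.2311]
tool_rot: [3.008, 0.904, -0.001]
wrist_force: [-0.3, -1.4, -0.5]
opening: 0.0297
grip_force: 0.0
```

Emit:
move_arm(
  rows=[
    {"slide": [54,-23,6],"delta_rot": [0,0,0],"hand": 30},
    {"slide": [108,-46,12],"delta_rot": [0,0,0],"hand": 30},
    {"slide": [162,-68,18],"delta_rot": [0,0,0],"hand": 30},
    {"slide": [212,-90,26],"delta_rot": [0,0,0],"hand": 30},
    {"slide": [212,-90,26],"delta_rot": [0,0,0],"hand": 30},
  ],
)

```text
time_s: 1.98
tcp_pos: [0.6655, 0.0795, 0.2034]
tool_rot: [-3.002, -0.915, 0.002]
wrist_force: [0.4, -1.2, -0.0]
opening: 0.03
grip_force: 0.0
```

Run:
```python
from h import *
o=sensors.get_obs(); print(o["time_s"],np.round(o["q"],3),o["tcp_pos"])
i=optics.camera_info("wrist"); im,d=optics.camera("wrist"); W=cloud(d,i); z=W[...,2]
cv2.imwrite("pics/w1.png",im[:,:,::-1])
near=np.hypot(W[...,0]-.665,W[...,1]-.075)<.035
P=W[near&(z>.066)&(z<.082)]; print(len(P),np.median(P,0) if len(P) else 0, cv2.minAreaRect((P[:,:2]*1000).astype(np.float32)))
print("all heights",[print(b) for b in blobs((z>.086)&(z<.11),W,10)])
print(goto([.6655,.0752,.045]))
```

```text
1.975 [-0.022  0.551 -0.277  1.465  0.154  1.149 -1.303] [0.66547051 0.07951514 0.2034263 ]
675 [0.6706875 0.0774477 0.0727498] ((669.0404663085938, 76.2179946899414), (58.73961639404297, 7.649320602416992), 34.09992599487305)
(np.int32(215), [57, 169], [0.5713, 0.2592, 0.0914], [570.2, 259.9], [8.9, 9.0], 14.0)
(np.int32(165), [199, 181], [0.6234, 0.1637, 0.0918], [622.9, 164.0], [10.7, 8.0], 73.5)
all heights [None, None]
([0.1, 1.3, 158.8], [0.0, 0.0, 0.0])
```

View pics/w1.png

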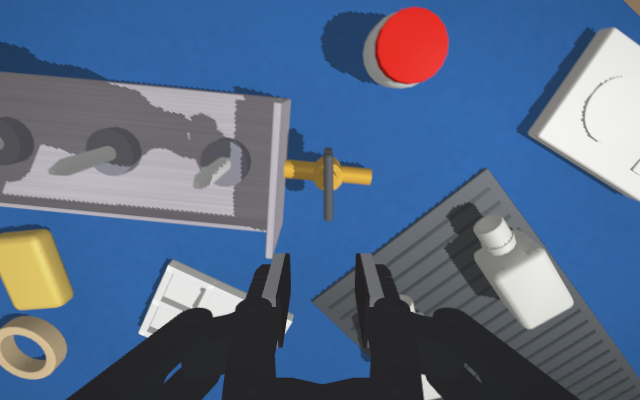

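Wrist view: the dark key is at (328,183) px, parallel to the panel, and the fingers lie along the rack's y. I'll descend and close.

Emit:
move_arm(
  rows=[
    {"slide": [2,1,50],"delta_rot": [0,0,0],"hand": 30},
    {"slide": [2,1,100],"delta_rot": [0,0,0],"hand": 30},
    {"slide": [2,1,135],"delta_rot": [0,0,0],"hand": 30},
    {"slide": [2,1,157],"delta_rot": [0,0,0],"hand": 30},
    {"slide": [2,1,157],"delta_rot": [0,0,0],"hand": 30},
  ],
)

```text
time_s: 2.65
tcp_pos: [0.6658, 0.0716, 0.0466]
tool_rot: [3.009, 0.903, -0.007]
wrist_force: [0.4, -0.0, 0.1]
opening: 0.0303
grip_force: 0.0
```

Emit:
move_arm(
  rows=[
    {"slide": [0,0,0],"delta_rot": [0,0,0],"hand": 4},
    {"slide": [0,0,0],"delta_rot": [0,0,0],"hand": 4},
    {"slide": [0,0,0],"delta_rot": [0,0,0],"hand": 4},
  ],
)

```text
time_s: 3.02
tcp_pos: [0.6663, 0.0754, 0.0496]
tool_rot: [-3.006, -0.907, 0.001]
wrist_force: [-6.1, 4.2, 0.1]
opening: 0.0067
grip_force: 60.1
```

Emit:
move_arm(
  rows=[
    {"slide": [0,0,0],"delta_rot": [0,0,-0.16],"hand": 4},
    {"slide": [0,0,0],"delta_rot": [0,0,-0.32],"hand": 4},
    {"slide": [0,0,0],"delta_rot": [0,0,-0.48],"hand": 4},
    {"slide": [0,0,0],"delta_rot": [0,0,-0.64],"hand": 4},
    {"slide": [0,0,0],"delta_rot": [0,0,-0.8],"hand": 4},
  ],
)

```text
time_s: 3.65
tcp_pos: [0.668, 0.0744, 0.0496]
tool_rot: [2.412, 2.012, 0.003]
wrist_force: [1.0, 3.3, -6.3]
opening: 0.0072
grip_force: 59.0
```

Emit:
move_arm(
  rows=[
    {"slide": [0,0,0],"delta_rot": [0,0,-0.16],"hand": 4},
    {"slide": [0,0,0],"delta_rot": [0,0,-0.32],"hand": 4},
    {"slide": [0,0,0],"delta_rot": [0,0,-0.48],"hand": 4},
    {"slide": [0,0,0],"delta_rot": [0,0,-0.64],"hand": 4},
    {"slide": [0,0,0],"delta_rot": [0,0,-0.7],"hand": 4},
  ],
)

```text
time_s: 4.28
tcp_pos: [0.6696, 0.0747, 0.0497]
tool_rot: [1.579, 2.713, 0.007]
wrist_force: [6.7, 5.1, -8.9]
opening: 0.0066
grip_force: 61.1
```

Run:
```python
from h import *
o=sensors.get_obs(); print(o["time_s"],np.round(o["q"],3),o["tcp_pos"],o["ft_torque"],o["wrist_force"],R.from_rotvec(o["tool_rot"]).as_matrix().round(3).tolist())
```

```text
4.275 [ 0.193  0.778 -0.626  1.584  0.529  0.95  -0.092] [0.66963559 0.074707   0.04967591] [ 1.08201202 -1.28499934 -0.85041782] [ 6.65561896  5.09484113 -8.8717326 ] [[-0.494, 0.87, 0.005], [0.87, 0.494, 0.002], [-0.0, 0.005, -1.0]]
```

Emit:
move_arm(
  rows=[
    {"slide": [0,0,0],"delta_rot": [0,0,0],"hand": 30},
    {"slide": [0,0,0],"delta_rot": [0,0,0],"hand": 30},
    {"slide": [0,0,-40],"delta_rot": [0,0,0],"hand": 30},
    {"slide": [0,0,-90],"delta_rot": [0,0,0],"hand": 30},
    {"slide": [0,0,-150],"delta_rot": [0,0,0],"hand": 60},
  ],
)

```text
time_s: 4.9
tcp_pos: [0.6669, 0.0732, 0.1998]
tool_rot: [-1.585, -2.712, 0.002]
wrist_force: [0.9, 0.3, -0.6]
opening: 0.0465
grip_force: 0.0
```

Emit:
move_arm(
  rows=[
    {"slide": [0,0,0],"delta_rot": [0,0,0],"hand": 85},
    {"slide": [0,0,0],"delta_rot": [0,0,0],"hand": 85},
  ],
)

```text
time_s: 5.15
tcp_pos: [0.6674, 0.0733, 0.1987]
tool_rot: [1.584, 2.712, -0.001]
wrist_force: [0.5, -0.9, -0.6]
opening: 0.0821
grip_force: 0.0
```

Run:
```python
from h import *
i=optics.camera_info("wrist"); im,d=optics.camera("wrist"); W=cloud(d,i); z=W[...,2]
o=sensors.get_obs(); print(o["time_s"],np.round(o["q"],3),o["tcp_pos"])
near=np.hypot(W[...,0]-.667,W[...,1]-.075)<.04
P=W[near&(z>.062)&(z<.079)]; print("key wrist",len(P), cv2.minAreaRect((P[:,:2]*1000).astype(np.float32)) if len(P)>3 else 0)
im,d=optics.camera("scene"); cv2.imwrite("pics/s2.png",cv2.resize(im[150:280,280:500,::-1],None,fx=3.5,fy=3.5))
i=optics.camera_info("scene"); W=cloud(d,i); z=W[...,2]
near=np.hypot(W[...,0]-.667,W[...,1]-.075)<.04
P=W[near&(z>.062)&(z<.079)]; print("key scene",len(P), cv2.minAreaRect((P[:,:2]*1000).astype(np.float32)) if len(P)>3 else 0)
[print(b) for b in blobs((z>.083)&(z<.105)&(W[...,1]>.1)&(W[...,1]<.4)&(W[...,0]>.45)&(W[...,0]<.67),W,3)]
```

```text
5.2 [ 0.227  0.635 -0.693  1.447  0.418  1.211 -0.005] [0.66693312 0.07318236 0.19764397]
key wrist 704 ((667.9701538085938, 77.32623291015625), (7.987767696380615, 60.560943603515625), 28.26129722595215)
key scene 119 ((671.3939208984375, 77.28651428222656), (8.598605155944824, 60.896629333496094), 27.47405242919922)
(np.int32(25), [445, 155], [0.5208, 0.3576, 0.0886], [520.0, 358.3], [12.0, 8.0], 29.9)
(np.int32(25), [419, 178], [0.5732, 0.2611, 0.0878], [572.7, 260.8], [12.2, 8.9], 45.2)
(np.int32(16), [390, 203], [0.6263, 0.1657, 0.0884], [625.7, 166.1], [10.2, 7.1], 88.8)
```

View pics/s2.png

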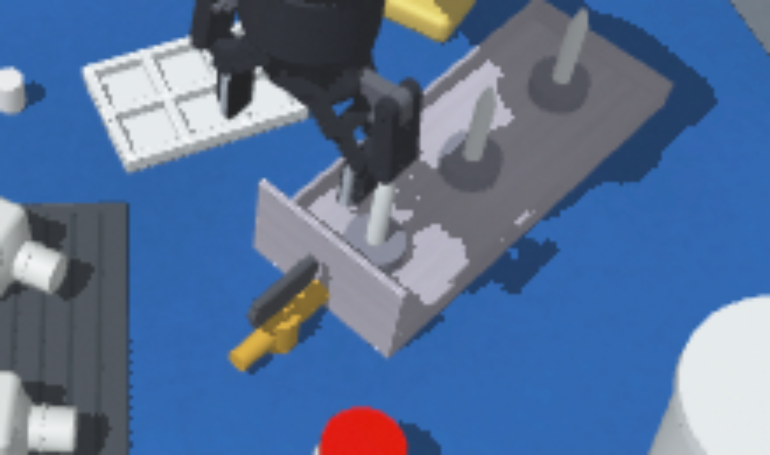

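The key is fully open (blade at 118.3°, along the rack's y). Next I'll fit a quick kinematic model from logged joints to see which tilted poses are reachable.

```bash
cat > kin.py <<'E'
import numpy as np, itertools
from scipy.spatial.transform import Rotation as R
from scipy.optimize import least_squares
lo=np.array([-2.62,-.44,-1.27,.08,-1.32,.12,-2.74]); hi=np.array([2.62,2.09,1.32,2.57,4.46,2,2.74])
AX="zyzyzyz"
def frames(q,s):
    r=R.identity(); out=[]
    for a,qi,si in zip(AX,q,s):
        r=r*R.from_euler(a,si*qi); out.append(r)
    return out
E
python3 - <<'E'
from kin import *
Q=np.array([[1.0894,.4353,.02496,1.57415,-.0116,1.134,-.0751],[.757,.273,-.12,1.817,.037,1.054,-.362],[-.022,.551,-.277,1.465,.154,1.149,-1.303],[.193,.778,-.626,1.584,.529,.95,-.092],[.227,.635,-.693,1.447,.418,1.211,-.005]])
T=np.array([[.23088,-.58022,.23049],[.37598,-.36022,.23113],[.66547,.07952,.20343],[.66964,.07471,.04968],[.66693,.07318,.19764]])
RV=[[-3.08388,-.59107,.0007],[-3.007,-.907,0],[-3.002,-.915,.002],[1.579,2.713,.007],[1.584,2.712,-.001]]
best=[]
for s in itertools.product([-1,1],repeat=4):
    S=[s[0],1,s[1],1,s[2],1,s[3]]
    A=[];b=[];res=[]
    for q,t,rv in zip(Q,T,RV):
        F=frames(q,S); z=[0,0,1];x=[1,0,0]
        A.append(np.c_[z,F[1].apply(z),F[3].apply(z),F[5].apply(z),F[2].apply(x),F[5].apply(x)]); b.append(t); res.append((F[6].inv()*R.from_rotvec(rv)))
    A=np.vstack(A); sol,_,_,_=np.linalg.lstsq(A,np.ravel(b),rcond=None)
    e=np.abs(A@sol-np.ravel(b)).max(); m=R.concatenate(res).mean(); sp=(m.inv()*R.concatenate(res)).magnitude().max()
    best.append((e+sp,e,sp,S,sol.round(4),m.as_rotvec().round(3)))
for x in sorted(best,key=lambda x:x[0])[:3]: print(x)
E
```

```text
(np.float64(0.05410185426418495), np.float64(0.05301997128815544), np.float64(0.0010818829760295095), [-1, 1, -1, 1, -1, 1, -1], array([-6.8065,  0.6512,  0.3473, -6.5887, -0.0119, -0.0268]), array([-0.  , -0.  ,  1.57]))
(np.float64(0.6979775342268203), np.float64(0.04511405667164606), np.float64(0.6528634775551743), [-1, 1, -1, 1, 1, 1, -1], array([-0.1421,  0.5282,  0.4308, -0.0768, -0.0137, -0.013 ]), array([ 0.204, -0.322,  1.344]))
(np.float64(0.9272720862871539), np.float64(0.15600184156339136), np.float64(0.7712702447237625), [-1, 1, 1, 1, -1, 1, -1], array([-0.28  ,  0.0581,  0.4214, -0.6233, -0.1948, -0.3056]), array([-0.332,  0.093,  1.025]))
```

```bash
cat > fit.py <<'E'
from kin import *
S=[-1,1,-1,1,-1,1,-1]
Q=[[1.0894,.4353,.02496,1.57415,-.0116,1.134,-.0751],[.757,.273,-.12,1.817,.037,1.054,-.362],[-.022,.551,-.277,1.465,.154,1.149,-1.303],[.193,.778,-.626,1.584,.529,.95,-.092],[.227,.635,-.693,1.447,.418,1.211,-.005]]
T=[[.23088,-.58022,.23049],[.37598,-.36022,.23113],[.66547,.07952,.20343],[.66964,.07471,.04968],[.66693,.07318,.19764]]
E
python3 - <<'E'
from fit import *
z=[0,0,1];x=[1,0,0];y=[0,1,0]
names=["z0","z1","z3","z5","y1","y3","y5","x1","x3","x5"]
rows=[]
for q in Q:
    F=frames(q,S); rows.append(np.c_[z,F[1].apply(z),F[3].apply(z),F[5].apply(z),F[1].apply(y),F[3].apply(y),F[5].apply(y),F[1].apply(x),F[3].apply(x),F[5].apply(x)])
A=np.vstack(rows); b=np.ravel(T); prior=np.array([.34,.4,.4,.3]+[0]*6)
for cols in ([0,1,2,3],[0,1,2,3,4,5],[0,1,2,3,4,5,6],[0,1,2,3,4,5,6,7,8,9]):
    a=A[:,cols]; p=prior[cols]; lam=.003
    s=p+np.linalg.solve(a.T@a+lam**2*np.eye(len(cols)),a.T@(b-a@p)); print(dict(zip(np.array(names)[cols],s.round(4))),(a@s-b).round(4).reshape(-1,3).tolist())
E
```

```text
{np.str_('z0'): np.float64(-4.3491), np.str_('z1'): np.float64(0.6489), np.str_('z3'): np.float64(0.3671), np.str_('z5'): np.float64(-4.1475)} [[0.0447, 0.0326, 0.0004], [0.0109, 0.0529, 0.0106], [0.0018, 0.0236, -0.003], [0.0068, 0.0009, -0.0014], [0.01, 0.0162, -0.0066]]
{np.str_('z0'): np.float64(0.3192), np.str_('z1'): np.float64(0.5572), np.str_('z3'): np.float64(0.428), np.str_('z5'): np.float64(0.4124), np.str_('y1'): np.float64(-0.0364), np.str_('y3'): np.float64(-0.0169)} [[0.0, -0.0, 0.0001], [0.0002, 0.0001, 0.0002], [0.0, -0.0, -0.0001], [-0.0002, 0.0, -0.0003], [0.0, -0.0002, 0.0001]]
{np.str_('z0'): np.float64(0.3019), np.str_('z1'): np.float64(0.5569), np.str_('z3'): np.float64(0.4279), np.str_('z5'): np.float64(0.395), np.str_('y1'): np.float64(-0.0362), np.str_('y3'): np.float64(-0.0164), np.str_('y5'): np.float64(-0.0008)} [[-0.0, 0.0001, -0.0001], [0.0001, 0.0001, 0.0001], [0.0, -0.0001, -0.0001], [-0.0001, 0.0, -0.0001], [0.0001, -0.0001, 0.0002]]
{np.str_('z0'): np.float64(0.2794), np.str_('z1'): np.float64(0.5575), np.str_('z3'): np.float64(0.4265), np.str_('z5'): np.float64(0.3748), np.str_('y1'): np.float64(-0.0366), np.str_('y3'): np.float64(-0.0169), np.str_('y5'): np.float64(0.0001), np.str_('x1'): np.float64(-0.001), np.str_('x3'): np.float64(-0.0008), np.str_('x5'): np.float64(-0.0017)} [[-0.0001, -0.0, -0.0], [0.0001, 0.0001, 0.0001], [0.0, -0.0001, -0.0001], [-0.0, 0.0001, -0.0], [-0.0, -0.0001, 0.0001]]
```

```bash
cat > kin2.py <<'E'
from fit import *
def fk(q,z0):
    F=frames(q,S); p=np.array([0,0,z0])+F[1].apply([0,-.0364,.5572])+F[3].apply([0,-.0169,.428])+F[5].apply([0,0,z0+.0932])
    return p,F[6]*R.from_euler("z",1.5708)
def ik(p,r,z0,seeds,m=.05):
    best=None
    for s in seeds:
        f=lambda q:(lambda P,Rr:np.r_[(P-p)*10,(r.inv()*Rr).as_rotvec()*3])(*fk(q,z0))
        o=least_squares(f,np.clip(s,lo+m+.01,hi-m-.01),bounds=(lo+m,hi-m),max_nfev=60)
        if best is None or o.cost<best[0]: best=(o.cost,o.x)
        if best[0]<1e-8: break
    return best
def toolR(xhead,tilt):
    "tool x heading (rad, when down) then tilt toward +x by tilt"
    return R.from_euler("z",xhead)*R.from_euler("x",np.pi)*R.from_euler("y",tilt)
E
python3 - <<'E'
from kin2 import *
from h import goto
rng=np.random.default_rng(0); cur=np.array([.227,.635,-.693,1.447,.418,1.211,-.005])
seeds=[cur]+[cur*0+lo+(hi-lo)*rng.random(7) for _ in range(14)]
d=np.deg2rad
r=toolR(d(48),d(45)); print(r.as_matrix().round(2)[:,2], r.as_matrix().round(2)[:,0])
for z0 in (.2,.28,.34):
    for nm,c,h in (("A",[.694,-.154,.032],71),("B",[.549,-.122,.032],49),("C",[.534,-.376,.032],50)):
        for b in (30,45):
            r=toolR(d(h),d(b)); p=np.array(c)+r.apply([0,0,.012]); x=ik(p,r,z0,seeds); print(z0,nm,b,"%.1e"%x[0],x[1].round(2))
    for nm,c in (("p1",[.621,.165,.098]),("p3",[.5165,.359,.098])):
        for b in (30,45):
            print(z0,nm,b,end=" ")
            for g in range(-60,300,30):
                r=toolR(d(g+180),d(b-90)); p=np.array(c)+r.apply([0,0,.012]); x=ik(p,r,z0,seeds[:6]); print(g,"ok" if x[0]<1e-6 else "%.0e"%x[0],x[1][[4,6]].round(1) if x[0]<1e-6 else "",end=" ")
            print()
r=toolR(d(48),d(20)); print(goto(np.array([.549,-.122,.032])+r.apply([0,0,-.11]),Rt=r))
E
```

```text
[ 0.47  0.53 -0.71] [0.47 0.53 0.71]
0.2 A 30 7.0e-19 [ 0.71  0.92 -0.65  1.51 -0.03  0.8  -0.02]
0.2 A 45 2.6e-17 [ 0.84  1.02 -0.74  1.49 -0.23  0.83  0.21]
0.2 B 30 2.8e-22 [ 1.07  0.89 -1.05  2.02  0.67  0.42 -0.99]
0.2 B 45 2.8e-16 [ 1.06  0.86 -0.84  2.06 -0.66  0.27  0.4 ]
0.2 C 30 7.5e-19 [ 1.12  0.84 -0.59  1.66 -0.14  0.74  0.1 ]
0.2 C 45 3.5e-19 [ 1.29  0.98 -0.76  1.63 -0.25  0.78  0.27]
0.2 p1 30 -60 ok [ 1.2 -1. ] -30 ok [ 1.8 -1. ] 0 ok [ 2.5 -1.3] 30 ok [ 3.  -0.8] 60 1e-02  90 1e-03  120 4e-03  150 ok [-0.5 -2.2] 180 5e-02  210 4e-02  240 ok [ 0.1 -0.7] 270 ok [ 0.9 -1.1] 
0.2 p1 45 -60 ok [ 0.2 -0.2] -30 ok [ 1.5 -0.8] 0 ok [ 2.  -0.7] 30 ok [ 2.7 -0.7] 60 ok [0.7 1.9] 90 5e-06  120 5e-04  150 8e-06  180 4e-06  210 ok [-0.5 -0.8] 240 ok [ 0.4 -1.2] 270 ok [ 0.9 -1.1] 
0.2 p3 30 -60 ok [ 0.8 -0.9] -30 ok [ 1.4 -1.1] 0 ok [ 2.  -0.9] 30 ok [ 2.6 -0.9] 60 ok [ 3.3 -0.9] 90 6e-05  120 4e-05  150 ok [-0.7 -2.2] 180 ok [-0.5 -2. ] 210 5e-02  240 1e-03  270 ok [ 0.7 -1.2] 
0.2 p3 45 -60 ok [ 0.5 -0.7] -30 ok [ 1.3 -0.9] 0 ok [ 1.8 -0.7] 30 ok [ 2.1 -0.5] 60 ok [2.  0.3] 90
[... 1881 characters left out ...]
-03  270 ok [ 0.6 -1. ] 
0.34 p1 45 -60 ok [ 0.7 -0.8] -30 ok [ 1.7 -1. ] 0 ok [ 2.1 -0.8] 30 ok [ 2.4 -0.2] 60 ok [1.  1.8] 90 ok [-0.9 -2.4] 120 ok [-0.8 -2.1] 150 ok [-0.5 -2.1] 180 6e-03  210 6e-03  240 ok [ 0.1 -1. ] 270 ok [ 1.1 -1.3] 
0.34 p3 30 -60 ok [ 0.9 -1.1] -30 ok [ 1.4 -1.3] 0 ok [ 1.9 -1.7] 30 4e-02  60 ok [ 2.9 -0.1] 90 ok [-1.2 -2.1] 120 1e-03  150 ok [-1. -2.] 180 5e-02  210 3e-01  240 1e-01  270 ok [ 0.5 -1.1] 
0.34 p3 45 -60 ok [ 1.1 -1.2] -30 ok [ 1.2 -1.1] 0 ok [ 1.7 -1. ] 30 ok [ 2.5 -1.1] 60 ok [ 2.6 -0.2] 90 ok [0.5 2.5] 120 ok [-0.8 -2.3] 150 2e-03  180 ok [-0.7 -1.8] 210 5e-03  240 ok [ 0.2 -1.4] 270 ok [ 0.9 -1.4] 
([-124.1, -234.0, 62.2], [-0.219, 0.304, 1.233])
```

```bash
cat > plan.py <<'E'
from kin2 import *
from h import *
d=np.deg2rad
def grasp(c,head,b,back,off=-.005):
    "TCP pose with pads at bottle centre + off along its axis, backed off by back"
    r=toolR(d(head),d(b)); c=np.array(c)+off*np.array([np.cos(d(head)),np.sin(d(head)),0])
    return c+r.apply([0,0,.020-back]),r
def show(p,r,n=None):
    s,w=goto(p,Rt=r); m=max(np.linalg.norm(s)/60,np.linalg.norm(w)/.18); print("slide",s,"rot",w,"rows>=%.1f"%m)
    for k in range(1,int(np.ceil(m))+1):
        f=k/np.ceil(m); print(k,np.round(np.array(s)*f).astype(int).tolist(),np.round(np.array(w)*f,2).tolist())
E
python3 - <<'E'
from plan import *
p,r=grasp([.549,-.122,.032],48,40,.12); print(p); show(p,r)
E
```

```text
[ 0.50264346 -0.17348415  0.10860444]
slide [-134.2, -264.0, 89.1] rot [-0.436, 0.605, 1.192] rows>=7.8
1 [-17, -33, 11] [-0.05, 0.08, 0.15]
2 [-34, -66, 22] [-0.11, 0.15, 0.3]
3 [-50, -99, 33] [-0.16, 0.23, 0.45]
4 [-67, -132, 45] [-0.22, 0.3, 0.6]
5 [-84, -165, 56] [-0.27, 0.38, 0.74]
6 [-101, -198, 67] [-0.33, 0.45, 0.89]
7 [-117, -231, 78] [-0.38, 0.53, 1.04]
8 [-134, -264, 89] [-0.44, 0.6, 1.19]
```

Emit:
move_arm(
  rows=[
    {"slide": [-17,-33,4],"delta_rot": [-0.05,0.08,0.15],"hand": 85},
    {"slide": [-34,-66,8],"delta_rot": [-0.11,0.15,0.3],"hand": 85},
    {"slide": [-50,-99,12],"delta_rot": [-0.16,0.23,0.45],"hand": 85},
    {"slide": [-67,-132,16],"delta_rot": [-0.22,0.3,0.6],"hand": 85},
    {"slide": [-84,-165,20],"delta_rot": [-0.27,0.38,0.74],"hand": 85},
  ],
)

```text
time_s: 5.88
tcp_pos: [0.5638, -0.0818, 0.1772]
tool_rot: [-2.278, -1.777, -0.612]
wrist_force: [0.2, -0.3, -0.1]
opening: 0.0852
grip_force: 0.0
```

Run:
```python
from plan import *
o=sensors.get_obs(); print(np.round(o["q"],3)); q=o["q"]
F=frames(q,S); b=np.array(o["tcp_pos"])-F[1].apply([0,-.0364,.5572])-F[3].apply([0,-.0169,.428])
print(np.linalg.lstsq(np.c_[[0,0,1],F[5].apply([0,0,1])],b,rcond=None))
p,r=grasp([.549,-.122,.032],48,40,.12); show(p,r)
```

```text
[ 0.916  0.525 -0.813  1.848 -0.093  0.783  0.017]
(array([0.272023  , 0.36520477]), array([4.03846298e-09]), np.int32(2), array([1.37739814, 0.3205844 ]))
slide [-122.3, -41.4, 13.2] rot [-0.166, 0.223, 0.446] rows>=2.9
1 [-41, -14, 4] [-0.06, 0.07, 0.15]
2 [-82, -28, 9] [-0.11, 0.15, 0.3]
3 [-122, -41, 13] [-0.17, 0.22, 0.45]
```

Emit:
move_arm(
  rows=[
    {"slide": [-41,-14,4],"delta_rot": [-0.06,0.07,0.15],"hand": 85},
    {"slide": [-82,-28,9],"delta_rot": [-0.11,0.15,0.3],"hand": 85},
    {"slide": [-122,-41,13],"delta_rot": [-0.17,0.22,0.45],"hand": 85},
    {"slide": [-122,-41,13],"delta_rot": [-0.17,0.22,0.45],"hand": 85},
    {"slide": [-122,-41,13],"delta_rot": [-0.17,0.22,0.45],"hand": 85},
  ],
)

```text
time_s: 6.5
tcp_pos: [0.5048, -0.1723, 0.1099]
tool_rot: [-2.485, -1.108, -0.902]
wrist_force: [-0.0, 0.7, 0.1]
opening: 0.085
grip_force: 0.0
```

```bash
cat > look.py <<'E'
from plan import *
import sys
def look(cx,cy,name=None,rad=.07):
    i=optics.camera_info("wrist"); im,dd=optics.camera("wrist"); W=cloud(dd,i); z=W[...,2]; t,r=tool()
    if name: cv2.imwrite(f"pics/{name}.png",im[:,:,::-1])
    near=(np.hypot(W[...,0]-cx,W[...,1]-cy)<rad)&(im.min(2)>120)
    P=W[near&(z>.055)&(z<.066)]; N=W[near&(z>.04)&(z<.05)&(np.hypot(W[...,0]-cx,W[...,1]-cy)>.045)]
    R_=cv2.minAreaRect((P[:,:2]*1000).astype(np.float32)); print("face",len(P),R_,"z",np.median(P[:,2]),"neck",N.mean(0) if len(N) else 0)
    c=np.array(R_[0])
    if len(N): v=N.mean(0)[:2]*1000-c; print("neck heading",np.rad2deg(np.arctan2(v[1],v[0])),np.linalg.norm(v))
E
python3 - <<'E'
from look import *
o=sensors.get_obs(); print(np.round(o["q"],3),o["tcp_pos"])
look(.549,-.122,"w3")
E
```

```text
[ 1.313  0.687 -0.89   2.051 -0.347  0.52   0.144] [ 0.50476245 -0.17228792  0.10987745]
face 8273 ((547.1511840820312, -120.38777923583984), (79.88496398925781, 54.24212646484375), 49.63313674926758) z 0.059197416111968035 neck [ 0.5819101  -0.0790751   0.04467741]
neck heading 49.924024423793846 53.989998858318486
```

View pics/w3.png

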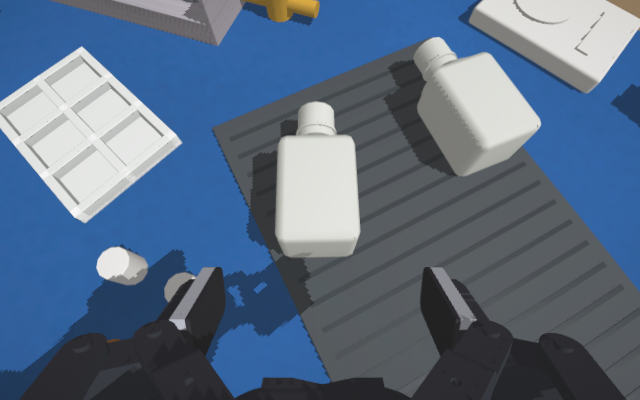

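Run:
```python
from plan import *
p,r=grasp([.5475,-.1205,.032],49.7,40,0); show(p,r)
```

```text
slide [-3.2, -3.5, 119.4] rot [0.021, 0.003, -0.019] rows>=2.0
1 [-2, -2, 60] [0.01, 0.0, -0.01]
2 [-3, -4, 119] [0.02, 0.0, -0.02]
```

Emit:
move_arm(
  rows=[
    {"slide": [-3,-4,40],"delta_rot": [0.02,0,-0.02],"hand": 85},
    {"slide": [-3,-4,80],"delta_rot": [0.02,0,-0.02],"hand": 85},
    {"slide": [-3,-4,105],"delta_rot": [0.02,0,-0.02],"hand": 85},
    {"slide": [-3,-4,119],"delta_rot": [0.02,0,-0.02],"hand": 85},
    {"slide": [-3,-4,119],"delta_rot": [0.02,0,-0.02],"hand": 85},
  ],
)

```text
time_s: 7.18
tcp_pos: [0.5523, -0.1139, 0.0171]
tool_rot: [-2.461, -1.142, -0.892]
wrist_force: [-0.5, -0.4, 0.8]
opening: 0.0853
grip_force: 0.0
```

Emit:
move_arm(
  rows=[
    {"slide": [0,0,0],"delta_rot": [0,0,0],"hand": 85},
    {"slide": [0,0,0],"delta_rot": [0,0,0],"hand": 45},
    {"slide": [0,0,0],"delta_rot": [0,0,0],"hand": 45},
    {"slide": [0,0,0],"delta_rot": [0,0,0],"hand": 45},
    {"slide": [0,0,0],"delta_rot": [0,0,0],"hand": 45},
  ],
)

```text
time_s: 7.8
tcp_pos: [0.5519, -0.116, 0.0173]
tool_rot: [-2.464, -1.138, -0.893]
wrist_force: [-3.3, -3.1, 6.8]
opening: 0.0555
grip_force: 58.5
```

Run:
```python
from plan import *
o=sensors.get_obs(); print(np.round(o["q"],3),o["tcp_pos"],o["opening"],o["grip_force"],o["wrist_force"])
t,r=tool(); 
# bottle in tool frame: assumed
c=np.array([.5475,-.1205,.032]); print("c in tool",r.inv().apply(c-t)*1000)
cur=o["q"]; 
# via: vertical tool, raised, at waypoint ; final above peg
lift=t+[0,0,.16]
for g in (240,255,270,285):
    rf=toolR(d(g-180),d(-50)); 
    for hz in (.10,.21):
        pf=np.array([.621,.165,hz])+rf.apply([0,0,.020]); x=ik(pf,rf,.272,[cur,cur+[0,0,0,0,.8,0,-.8]]); print(g,hz,"%.0e"%x[0],x[1].round(2))
```

```text
[ 1.113  0.864 -0.829  2.073 -0.322  0.278  0.138] [ 0.55186624 -0.1160293   0.01730242] 0.05546853449232254 58.49567234516144 [-3.34719395 -3.10900279  6.7667135 ]
c in tool [  4.61349708  -0.38869027 -15.2851152 ]
240 0.1 2e-22 [-0.71  1.08  0.38  1.1   0.16  1.73 -0.95]
240 0.21 2e-18 [-0.84  1.04  0.74  1.06 -0.01  1.85 -0.71]
255 0.1 3e-20 [-0.42  1.02 -0.4   1.21  0.75  1.8  -1.2 ]
255 0.21 1e-17 [-0.87  0.92  0.54  1.21  0.23  1.67 -0.7 ]
270 0.1 2e-17 [-0.76  0.91  0.15  1.42  0.55  1.43 -0.89]
270 0.21 1e-26 [-0.46  0.82 -0.4   1.34  0.84  1.77 -1.  ]
285 0.1 2e-16 [-0.93  0.86  0.32  1.62  0.6   1.16 -0.77]
285 0.21 2e-17 [-0.83  0.7   0.17  1.56  0.68  1.37 -0.73]
```

Emit:
move_arm(
  rows=[
    {"slide": [19,0,-23],"delta_rot": [0,0,0],"hand": 45},
    {"slide": [45,0,-54],"delta_rot": [0,0,0],"hand": 45},
    {"slide": [77,0,-92],"delta_rot": [0,0,0],"hand": 45},
    {"slide": [109,0,-130],"delta_rot": [0,-0.15,0],"hand": 45},
    {"slide": [129,0,-154],"delta_rot": [0,-0.32,0],"hand": 45},
  ],
)

```text
time_s: 8.43
tcp_pos: [0.5516, -0.1169, 0.2205]
tool_rot: [-2.679, -1.231, -0.506]
wrist_force: [0.3, -0.4, -3.1]
opening: 0.0554
grip_force: 61.1
```

```bash
cat >> plan.py <<'E'
PEG=[[.6208,.1650],[.5687,.2619],[.5165,.3588]]
def hang(k,cz,g=270,ct=(.0046,-.0004,-.0153),dx=0,dy=0):
    r=toolR(d(g-180),d(-50)); return np.array([PEG[k][0]+dx,PEG[k][1]+dy,cz])-r.apply(ct),r
E
python3 - <<'E'
from plan import *
o=sensors.get_obs(); print(np.round(o["q"],3),o["tcp_pos"],o["opening"],o["grip_force"])
p,r=hang(0,.215); print(p); show(p,r)
E
```

```text
[ 0.815  0.359 -0.622  1.854 -0.166  0.823 -0.365] [ 0.5516483  -0.11693309  0.22046195] 0.05538848262083576 61.12504720687866
[0.6212     0.1503227  0.20868915]
slide [227.0, -121.6, 100.4] rot [-0.183, -1.187, -0.734] rows>=7.8
1 [28, -15, 13] [-0.02, -0.15, -0.09]
2 [57, -30, 25] [-0.05, -0.3, -0.18]
3 [85, -46, 38] [-0.07, -0.45, -0.28]
4 [114, -61, 50] [-0.09, -0.59, -0.37]
5 [142, -76, 63] [-0.11, -0.74, -0.46]
6 [170, -91, 75] [-0.14, -0.89, -0.55]
7 [199, -106, 88] [-0.16, -1.04, -0.64]
8 [227, -122, 100] [-0.18, -1.19, -0.73]
```

Emit:
move_arm(
  rows=[
    {"slide": [28,-15,13],"delta_rot": [-0.02,-0.15,-0.09],"hand": 45},
    {"slide": [57,-30,25],"delta_rot": [-0.05,-0.3,-0.18],"hand": 45},
    {"slide": [85,-46,38],"delta_rot": [-0.07,-0.45,-0.28],"hand": 45},
    {"slide": [114,-61,50],"delta_rot": [-0.09,-0.59,-0.37],"hand": 45},
    {"slide": [142,-76,63],"delta_rot": [-0.11,-0.74,-0.46],"hand": 45},
  ],
)

```text
time_s: 9.05
tcp_pos: [0.5955, 0.0539, 0.212]
tool_rot: [2.224, 1.682, -0.359]
wrist_force: [0.6, -1.0, -1.2]
opening: 0.0551
grip_force: 61.1
```

Run:
```python
from plan import *
o=sensors.get_obs(); print(np.round(o["q"],3),o["tcp_pos"],o["opening"],o["grip_force"])
p,r=hang(0,.215); show(p,r)
```

```text
[-0.111  0.53  -0.451  1.594  0.594  1.346 -1.027] [0.59548656 0.05389772 0.21202366] 0.05511225175039767 61.127729415893555
slide [93.1, 0.3, -36.1] rot [-0.065, -0.452, -0.27] rows>=2.9
1 [31, 0, -12] [-0.02, -0.15, -0.09]
2 [62, 0, -24] [-0.04, -0.3, -0.18]
3 [93, 0, -36] [-0.06, -0.45, -0.27]
```

Emit:
move_arm(
  rows=[
    {"slide": [31,0,-12],"delta_rot": [-0.02,-0.15,-0.09],"hand": 45},
    {"slide": [62,0,-24],"delta_rot": [-0.04,-0.3,-0.18],"hand": 45},
    {"slide": [93,0,-36],"delta_rot": [-0.065,-0.452,-0.27],"hand": 45},
    {"slide": [93,0,-36],"delta_rot": [-0.065,-0.452,-0.27],"hand": 45},
    {"slide": [93,0,-36],"delta_rot": [-0.065,-0.452,-0.27],"hand": 45},
  ],
)

```text
time_s: 9.68
tcp_pos: [0.6201, 0.1493, 0.2072]
tool_rot: [1.707, 1.706, -0.793]
wrist_force: [-0.6, -0.6, 0.0]
opening: 0.0552
grip_force: 61.2
```

Run:
```python
from plan import *
o=sensors.get_obs(); print(np.round(o["q"],3),o["tcp_pos"],o["opening"],o["grip_force"])
p,r=hang(0,.215); show(p,r)
for n in ("scene","top"):
    i=optics.camera_info(n); im,dd=optics.camera(n); 
    v=slice(95,225),slice(230,420)
    if n=="scene":
        v=slice(100,240),slice(290,490); cv2.imwrite("pics/s4.png",cv2.resize(im[v][:,:,::-1],None,fx=4,fy=4))
        W=cloud(dd,i); np.save("W.npy",W)
        z=W[...,2]; m=(im.min(2)>120)&(np.hypot(W[...,0]-.621,W[...,1]-.165)<.045)
        for a,b in((.13,.14),(.14,.15),(.15,.16),(.16,.17),(.185,.2),(.2,.22),(.22,.24),(.24,.25)):
            P=W[m&(z>a)&(z<b)]; print(a,len(P),P.mean(0).round(4) if len(P) else 0, np.ptp(P,axis=0).round(3) if len(P) else 0)
```

```text
[-0.47   0.808 -0.376  1.332  0.818  1.774 -0.977] [0.62009033 0.14925077 0.20723284] 0.05524218155240981 61.209940910339355
slide [-0.4, 1.1, -1.8] rot [-0.003, -0.006, 0.001] rows>=0.0
1 [0, 1, -2] [-0.0, -0.01, 0.0]
0.13 25 [0.6298 0.1595 0.1364] [0.015 0.028 0.008]
0.14 26 [0.6331 0.163  0.1446] [0.007 0.022 0.008]
0.15 4 [0.6356 0.1653 0.153 ] [0.003 0.008 0.005]
0.16 2 [0.6447 0.1626 0.1675] [0.002 0.013 0.004]
0.185 124 [0.6385 0.152  0.192 ] [0.051 0.054 0.015]
0.2 115 [0.6366 0.1425 0.2098] [0.056 0.05  0.019]
0.22 182 [0.6392 0.1474 0.231 ] [0.077 0.035 0.02 ]
0.24 531 [0.6255 0.1616 0.2468] [0.068 0.054 0.01 ]
```

View pics/s4.png

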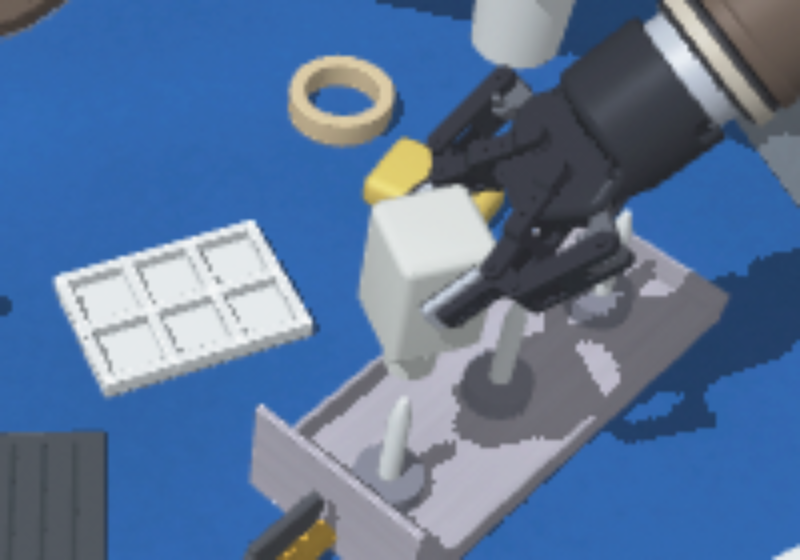

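Emit:
move_arm(
  rows=[
    {"slide": [14,1,10],"delta_rot": [0,0,0],"hand": 45},
    {"slide": [28,1,22],"delta_rot": [0,0,0],"hand": 45},
    {"slide": [42,1,34],"delta_rot": [0,0,0],"hand": 45},
    {"slide": [42,1,34],"delta_rot": [0,0,0],"hand": 45},
  ],
)

```text
time_s: 10.28
tcp_pos: [0.6203, 0.1496, 0.1517]
tool_rot: [1.706, 1.707, -0.797]
wrist_force: [-0.3, -0.5, -0.3]
opening: 0.0553
grip_force: 61.2
```

Run:
```python
from plan import *
o=sensors.get_obs(); print(np.round(o["q"],3),o["tcp_pos"],o["wrist_force"])
p,r=hang(0,.098); show(p,r)
i=optics.camera_info("scene"); im,dd=optics.camera("scene"); cv2.imwrite("pics/s5.png",cv2.resize(im[150:230,340:440,::-1],None,fx=7,fy=7,interpolation=cv2.INTER_CUBIC))
```

```text
[-0.471  0.868 -0.372  1.363  0.827  1.712 -1.034] [0.62032107 0.14959264 0.15167095] [-0.2722272  -0.54030488 -0.33637456]
slide [46.3, 1.2, 38.2] rot [-0.005, -0.004, 0.003] rows>=1.0
1 [23, 1, 19] [-0.0, -0.0, 0.0]
2 [46, 1, 38] [-0.0, -0.0, 0.0]
```

View pics/s5.png

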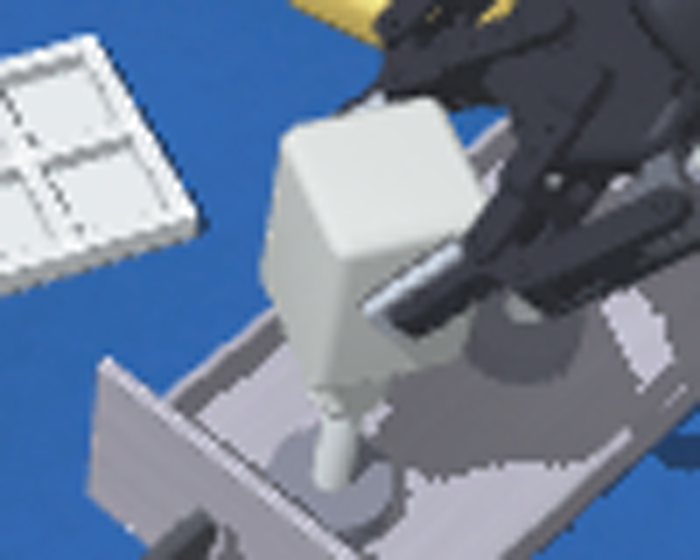

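The peg (crop 337,440) runs up into the neck with no contact force, so I'll keep going down.

Emit:
move_arm(
  rows=[
    {"slide": [12,1,10],"delta_rot": [0,0,0],"hand": 45},
    {"slide": [24,1,20],"delta_rot": [0,0,0],"hand": 45},
    {"slide": [35,1,29],"delta_rot": [0,0,0],"hand": 45},
    {"slide": [42,1,34],"delta_rot": [0,0,0],"hand": 45},
    {"slide": [42,1,34],"delta_rot": [0,0,0],"hand": 45},
  ],
)

```text
time_s: 10.95
tcp_pos: [0.6218, 0.1516, 0.0992]
tool_rot: [1.707, 1.706, -0.793]
wrist_force: [0.1, -0.6, -0.6]
opening: 0.0552
grip_force: 61.0
```

Emit:
move_arm(
  rows=[
    {"slide": [4,0,3],"delta_rot": [0,0,0],"hand": 45},
    {"slide": [6,0,5],"delta_rot": [0,0,0],"hand": 45},
    {"slide": [6,0,5],"delta_rot": [0,0,0],"hand": 45},
  ],
)

```text
time_s: 11.32
tcp_pos: [0.6221, 0.1521, 0.0976]
tool_rot: [1.707, 1.701, -0.791]
wrist_force: [-7.8, 3.4, 30.2]
opening: 0.0558
grip_force: 63.7
```

Emit:
move_arm(
  rows=[
    {"slide": [-2,0,-2],"delta_rot": [0,0,0],"hand": 62},
    {"slide": [-2,0,-2],"delta_rot": [0,0,0],"hand": 75},
    {"slide": [-2,0,-2],"delta_rot": [0,0,0],"hand": 85},
    {"slide": [-2,0,-20],"delta_rot": [0,0,0],"hand": 85},
    {"slide": [-2,0,-70],"delta_rot": [0,0,0],"hand": 85},
  ],
)

```text
time_s: 11.95
tcp_pos: [0.622, 0.2024, 0.1388]
tool_rot: [1.708, 1.703, -0.798]
wrist_force: [0.3, 1.2, -0.6]
opening: 0.0854
grip_force: 0.0
```

Emit:
move_arm(
  rows=[
    {"slide": [0,0,-50],"delta_rot": [0,0,0],"hand": 85},
    {"slide": [-40,0,-80],"delta_rot": [0,0.15,0.1],"hand": 85},
    {"slide": [-60,0,-100],"delta_rot": [0,0.3,0.2],"hand": 85},
  ],
)

```text
time_s: 12.32
tcp_pos: [0.6227, 0.244, 0.2513]
tool_rot: [2.045, 1.687, -0.455]
wrist_force: [1.2, -0.5, 0.8]
opening: 0.0849
grip_force: 0.0
```

```bash
cat > top.py <<'E'
from look import *
def top():
    i=optics.camera_info("top"); im,dd=optics.camera("top"); W=cloud(dd,i); z=W[...,2]; X,Y=W[...,0],W[...,1]; w=im.min(2)>130
    ar=(X>.3)&(X<.78)&(Y>-.5)&(Y<.45)
    print("hung");[print(b[2:]) for b in blobs(ar&w&(z>.125)&(z<.16)&(Y>.05),W,60)]
    print("lying");[print(b[2:]) for b in blobs(ar&w&(z>.053)&(z<.066)&(Y<.02)&(X>.4),W,40)]
    print("peb");[print(b[2:]) for b in blobs(ar&w&(z>.02)&(z<.045)&(X<.56)&(Y<.2),W,10)]
E
python3 - <<'E'
from top import *
top()
o=sensors.get_obs(); print(np.round(o["q"],3),o["tcp_pos"])
p,r=grasp([.6937,-.154,.032],71,40,.12); p[2]+=.08; print(p); show(p,r)
E
```

```text
hung
([0.6183, 0.1653, 0.1391], [618.7, 166.5], [52.3, 56.8], 0.3)
lying
([0.691, -0.1522, 0.0612], [691.4, -152.6], [77.6, 55.0], 71.1)
([0.532, -0.3718, 0.0613], [532.0, -371.3], [81.3, 52.7], 50.2)
peb
([0.4327, -0.1075, 0.0315], [432.8, -107.3], [20.4, 19.2], 89.0)
([0.4042, -0.0611, 0.0328], [404.2, -61.3], [19.8, 19.5], 89.7)
([0.3968, -0.165, 0.0316], [396.8, -165.1], [20.1, 19.4], 89.1)
([0.3992, -0.2666, 0.0317], [400.5, -267.1], [20.3, 21.5], 16.5)
[-0.457  0.707 -0.442  1.213  0.665  1.698 -1.123] [0.62517901 0.24216554 0.25896993]
[ 0.67114504 -0.21950436  0.18860444]
slide [-340.5, 109.9, 303.6] rot [0.137, 1.218, 0.189] rows>=7.8
1 [-43, 14, 38] [0.02, 0.15, 0.02]
2 [-85, 27, 76] [0.03, 0.3, 0.05]
3 [-128, 41, 114] [0.05, 0.46, 0.07]
4 [-170, 55, 152] [0.07, 0.61, 0.09]
5 [-213, 69, 190] [0.09, 0.76, 0.12]
6 [-255, 82, 228] [0.1, 0.91, 0.14]
7 [-298, 96, 266] [0.12, 1.07, 0.17]
8 [-340, 110, 304] [0.14, 1.22, 0.19]
```

Bottle 1 is seated (top at about 138 mm). Next is the far bottle.

Emit:
move_arm(
  rows=[
    {"slide": [-43,14,38],"delta_rot": [0.02,0.15,0.02],"hand": 85},
    {"slide": [-85,27,76],"delta_rot": [0.03,0.3,0.05],"hand": 85},
    {"slide": [-128,41,114],"delta_rot": [0.05,0.46,0.07],"hand": 85},
    {"slide": [-170,55,152],"delta_rot": [0.07,0.61,0.09],"hand": 85},
    {"slide": [-213,69,190],"delta_rot": [0.09,0.76,0.12],"hand": 85},
  ],
)

```text
time_s: 13.0
tcp_pos: [0.6513, -0.0246, 0.2128]
tool_rot: [-2.44, -1.859, -0.283]
wrist_force: [0.8, 0.7, -1.5]
opening: 0.0848
grip_force: 0.0
```

Run:
```python
from top import *
p,r=grasp([.6937,-.154,.032],71,40,.13); show(p,r)
```

```text
slide [-203.9, 65.4, 64.7] rot [0.032, 0.513, 0.079] rows>=3.7
1 [-51, 16, 16] [0.01, 0.13, 0.02]
2 [-102, 33, 32] [0.02, 0.26, 0.04]
3 [-153, 49, 49] [0.02, 0.38, 0.06]
4 [-204, 65, 65] [0.03, 0.51, 0.08]
```

Emit:
move_arm(
  rows=[
    {"slide": [-51,16,0],"delta_rot": [0.01,0.13,0.02],"hand": 85},
    {"slide": [-102,33,10],"delta_rot": [0.02,0.26,0.04],"hand": 85},
    {"slide": [-153,49,30],"delta_rot": [0.02,0.38,0.06],"hand": 85},
    {"slide": [-204,65,65],"delta_rot": [0.03,0.51,0.08],"hand": 85},
    {"slide": [-204,65,65],"delta_rot": [0.03,0.51,0.08],"hand": 85},
  ],
)

```text
time_s: 13.62
tcp_pos: [0.6623, -0.2336, 0.101]
tool_rot: [-2.153, -1.503, -0.763]
wrist_force: [-0.8, -0.1, -0.2]
opening: 0.085
grip_force: 0.0
```

Emit:
move_arm(
  rows=[
    {"slide": [0,0,0],"delta_rot": [0,0,0],"hand": 85},
  ],
)

```text
time_s: 13.75
tcp_pos: [0.6675, -0.2246, 0.1141]
tool_rot: [-2.145, -1.525, -0.773]
wrist_force: [0.1, 1.4, 1.9]
opening: 0.0851
grip_force: 0.0
```

Run:
```python
from look import *
o=sensors.get_obs(); print(np.round(o["q"],3),o["tcp_pos"])
look(.6937,-.154)
p,r=grasp([.6937,-.154,.032],71,40,0); show(p,r)
```

```text
[ 1.002  0.956 -0.818  1.381 -0.058  1.068  0.12 ] [ 0.66748526 -0.22461626  0.11411115]
face 7689 ((691.5972900390625, -151.52438354492188), (79.43299102783203, 54.4376106262207), 70.45423126220703) z 0.05919752189731165 neck [ 0.70882529 -0.10061548  0.0447261 ]
neck heading 71.30374625738936 53.744960936473205
slide [-1.0, 1.3, 129.0] rot [0.001, 0.006, 0.0] rows>=2.2
1 [0, 0, 43] [0.0, 0.0, 0.0]
2 [-1, 1, 86] [0.0, 0.0, 0.0]
3 [-1, 1, 129] [0.0, 0.01, 0.0]
```

Emit:
move_arm(
  rows=[
    {"slide": [0,-1,45],"delta_rot": [0,0,0],"hand": 85},
    {"slide": [0,-1,90],"delta_rot": [0,0,0],"hand": 85},
    {"slide": [0,-1,115],"delta_rot": [0,0,0],"hand": 85},
    {"slide": [0,-1,130],"delta_rot": [0,0,0],"hand": 85},
    {"slide": [0,-1,130],"delta_rot": [0,0,0],"hand": 85},
  ],
)

```text
time_s: 14.42
tcp_pos: [0.6941, -0.1448, 0.0165]
tool_rot: [-2.145, -1.531, -0.772]
wrist_force: [-1.1, -0.5, -0.0]
opening: 0.0848
grip_force: 0.0
```

Emit:
move_arm(
  rows=[
    {"slide": [0,0,0],"delta_rot": [0,0,0],"hand": 85},
    {"slide": [0,0,0],"delta_rot": [0,0,0],"hand": 45},
    {"slide": [0,0,0],"delta_rot": [0,0,0],"hand": 45},
    {"slide": [0,0,0],"delta_rot": [0,0,0],"hand": 45},
    {"slide": [0,0,0],"delta_rot": [0,0,0],"hand": 45},
  ],
)

```text
time_s: 15.05
tcp_pos: [0.6937, -0.1475, 0.0154]
tool_rot: [-2.149, -1.527, -0.773]
wrist_force: [-3.7, -3.9, 7.0]
opening: 0.0555
grip_force: 61.9
```

Run:
```python
from plan import *
o=sensors.get_obs(); print(np.round(o["q"],3),o["tcp_pos"],o["opening"],o["grip_force"],o["wrist_force"])
t,r=tool(); c=np.array([.6923,-.152,.032]); print("c in tool",r.inv().apply(c-t)*1000, "tool x",r.as_matrix()[:,0].round(3),"y",r.as_matrix()[:,1].round(3))
```

```text
[ 0.899  1.051 -0.79   1.482 -0.032  0.835  0.1  ] [ 0.69369878 -0.14753432  0.01538198] 0.05546746430666313 61.91754698753357 [-3.74325286 -3.93853394  7.01468982]
c in tool [  6.98147238   0.15015821 -15.78905153] tool x [0.254 0.728 0.637] y [ 0.944 -0.329  0.   ]
```

Emit:
move_arm(
  rows=[
    {"slide": [19,0,-23],"delta_rot": [0,0,0],"hand": 45},
    {"slide": [45,0,-54],"delta_rot": [0,0,0],"hand": 45},
    {"slide": [77,0,-92],"delta_rot": [0,0,0],"hand": 45},
    {"slide": [109,0,-130],"delta_rot": [0,-0.15,0],"hand": 45},
    {"slide": [141,0,-168],"delta_rot": [0,-0.32,0],"hand": 45},
  ],
)

```text
time_s: 15.68
tcp_pos: [0.6935, -0.1472, 0.2351]
tool_rot: [-2.365, -1.674, -0.437]
wrist_force: [1.3, -0.8, -1.8]
opening: 0.0555
grip_force: 61.7
```

Run:
```python
from plan import *
o=sensors.get_obs(); print(np.round(o["q"],3),o["tcp_pos"],o["opening"],o["grip_force"])
p,r=hang(1,.255,ct=(.007,.0001,-.0158)); print(p); show(p,r)
```

```text
[ 0.707  0.679 -0.694  1.333  0.058  1.181 -0.212] [ 0.6935313  -0.147221    0.23514021] 0.05549797322547266 61.69195532798767
[0.5686     0.24529698 0.25020627]
slide [312.3, -248.2, 103.9] rot [-0.092, -1.226, -0.349] rows>=7.1
1 [39, -31, 13] [-0.01, -0.15, -0.04]
2 [78, -62, 26] [-0.02, -0.31, -0.09]
3 [117, -93, 39] [-0.03, -0.46, -0.13]
4 [156, -124, 52] [-0.05, -0.61, -0.17]
5 [195, -155, 65] [-0.06, -0.77, -0.22]
6 [234, -186, 78] [-0.07, -0.92, -0.26]
7 [273, -217, 91] [-0.08, -1.07, -0.31]
8 [312, -248, 104] [-0.09, -1.23, -0.35]
```

Emit:
move_arm(
  rows=[
    {"slide": [39,-31,3],"delta_rot": [-0.01,-0.15,-0.04],"hand": 45},
    {"slide": [78,-62,6],"delta_rot": [-0.02,-0.31,-0.09],"hand": 45},
    {"slide": [117,-93,17],"delta_rot": [-0.03,-0.46,-0.13],"hand": 45},
    {"slide": [156,-124,30],"delta_rot": [-0.05,-0.61,-0.17],"hand": 45},
    {"slide": [195,-155,43],"delta_rot": [-0.06,-0.77,-0.22],"hand": 45},
  ],
)

```text
time_s: 16.3
tcp_pos: [0.6121, 0.0934, 0.2661]
tool_rot: [2.104, 1.847, -0.385]
wrist_force: [0.9, 0.1, -2.4]
opening: 0.0555
grip_force: 61.9
```

Run:
```python
from plan import *
o=sensors.get_obs(); print(np.round(o["q"],3),o["tcp_pos"],o["opening"],o["grip_force"])
p,r=hang(1,.255,ct=(.007,.0001,-.0158)); show(p,r)
```

```text
[-0.131  0.54  -0.518  1.45   0.598  1.496 -0.881] [0.61213522 0.09340228 0.26612441] 0.055476383504948955 61.86889171600342
slide [138.5, -61.9, -47.1] rot [-0.025, -0.456, -0.13] rows>=2.6
1 [46, -21, -16] [-0.01, -0.15, -0.04]
2 [92, -41, -31] [-0.02, -0.3, -0.09]
3 [138, -62, -47] [-0.02, -0.46, -0.13]
```

Emit:
move_arm(
  rows=[
    {"slide": [46,-21,-16],"delta_rot": [-0.01,-0.15,-0.04],"hand": 45},
    {"slide": [92,-41,-31],"delta_rot": [-0.02,-0.3,-0.09],"hand": 45},
    {"slide": [138,-62,-47],"delta_rot": [-0.025,-0.456,-0.13],"hand": 45},
    {"slide": [138,-62,-47],"delta_rot": [-0.025,-0.456,-0.13],"hand": 45},
    {"slide": [138,-62,-47],"delta_rot": [-0.025,-0.456,-0.13],"hand": 45},
  ],
)

```text
time_s: 16.92
tcp_pos: [0.5685, 0.2447, 0.2487]
tool_rot: [1.703, 1.709, -0.794]
wrist_force: [0.8, -0.7, -0.7]
opening: 0.0557
grip_force: 62.0
```

Run:
```python
from plan import *
o=sensors.get_obs(); print(np.round(o["q"],3),o["tcp_pos"],o["opening"],o["grip_force"])
p,r=hang(1,.180,ct=(.007,.0001,-.0158)); show(p,r)
```

```text
[-0.59   0.811 -0.437  1.23   0.766  1.934 -1.042] [0.56852472 0.24468337 0.24869653] 0.05570496211089265 61.996471881866455
slide [56.5, 0.4, 47.0] rot [-0.002, -0.004, 0.004] rows>=1.2
1 [28, 0, 24] [-0.0, -0.0, 0.0]
2 [56, 0, 47] [-0.0, -0.0, 0.0]
```

Now the descent in stages: down to the peg tip, over the peg, then a gentle press.

Emit:
move_arm(
  rows=[
    {"slide": [19,0,16],"delta_rot": [0,0,0],"hand": 45},
    {"slide": [38,0,32],"delta_rot": [0,0,0],"hand": 45},
    {"slide": [57,0,47],"delta_rot": [0,0,0],"hand": 45},
    {"slide": [57,0,47],"delta_rot": [0,0,0],"hand": 45},
  ],
)

```text
time_s: 17.42
tcp_pos: [0.5681, 0.2435, 0.1736]
tool_rot: [1.704, 1.707, -0.799]
wrist_force: [-0.4, -0.3, -0.5]
opening: 0.0553
grip_force: 62.0
```

Emit:
move_arm(
  rows=[
    {"slide": [10,0,8],"delta_rot": [0,0,0],"hand": 45},
    {"slide": [20,0,17],"delta_rot": [0,0,0],"hand": 45},
    {"slide": [20,0,17],"delta_rot": [0,0,0],"hand": 45},
  ],
)

```text
time_s: 17.8
tcp_pos: [0.5682, 0.2444, 0.1486]
tool_rot: [1.704, 1.707, -0.795]
wrist_force: [0.3, 0.1, -1.1]
opening: 0.0554
grip_force: 62.0
```

Run:
```python
from plan import *
o=sensors.get_obs(); print(np.round(o["q"],3),o["tcp_pos"],o["wrist_force"],o["ft_torque"])
p,r=hang(1,.098,ct=(.007,.0001,-.0158)); show(p,r)
```

```text
[-0.587  0.908 -0.432  1.302  0.774  1.807 -1.144] [0.56822713 0.24438835 0.14863093] [ 0.30272831  0.05109147 -1.14845178] [ 0.96622859 -0.01480485  0.05689644]
slide [42.9, 0.6, 35.1] rot [-0.003, -0.004, 0.003] rows>=0.9
1 [43, 1, 35] [-0.0, -0.0, 0.0]
```

Emit:
move_arm(
  rows=[
    {"slide": [13,1,10],"delta_rot": [0,0,0],"hand": 45},
    {"slide": [25,1,20],"delta_rot": [0,0,0],"hand": 45},
    {"slide": [36,1,29],"delta_rot": [0,0,0],"hand": 45},
    {"slide": [36,1,29],"delta_rot": [0,0,0],"hand": 45},
  ],
)

```text
time_s: 18.3
tcp_pos: [0.5689, 0.2454, 0.1019]
tool_rot: [1.704, 1.707, -0.796]
wrist_force: [-0.2, -1.0, -1.3]
opening: 0.0553
grip_force: 62.0
```

Emit:
move_arm(
  rows=[
    {"slide": [4,0,4],"delta_rot": [0,0,0],"hand": 45},
    {"slide": [8,0,7],"delta_rot": [0,0,0],"hand": 45},
    {"slide": [8,0,7],"delta_rot": [0,0,0],"hand": 45},
  ],
)

```text
time_s: 18.68
tcp_pos: [0.5695, 0.2459, 0.098]
tool_rot: [1.705, 1.702, -0.792]
wrist_force: [-6.0, 3.5, 28.9]
opening: 0.0555
grip_force: 64.1
```

Seated (29 N). Release and retreat.

Emit:
move_arm(
  rows=[
    {"slide": [-3,0,-2],"delta_rot": [0,0,0],"hand": 62},
    {"slide": [-3,0,-2],"delta_rot": [0,0,0],"hand": 75},
    {"slide": [-3,0,-2],"delta_rot": [0,0,0],"hand": 85},
    {"slide": [-3,0,-20],"delta_rot": [0,0,0],"hand": 85},
    {"slide": [-3,0,-70],"delta_rot": [0,0,0],"hand": 85},
  ],
)

```text
time_s: 19.3
tcp_pos: [0.5698, 0.2959, 0.1405]
tool_rot: [1.705, 1.704, -0.798]
wrist_force: [1.8, 0.5, 0.3]
opening: 0.0853
grip_force: 0.0
```

Emit:
move_arm(
  rows=[
    {"slide": [0,0,-50],"delta_rot": [0,0,0],"hand": 85},
    {"slide": [-40,0,-80],"delta_rot": [0,0.15,0.1],"hand": 85},
    {"slide": [-70,0,-100],"delta_rot": [0,0.3,0.2],"hand": 85},
    {"slide": [-70,0,-100],"delta_rot": [0,0.3,0.2],"hand": 85},
  ],
)

```text
time_s: 19.8
tcp_pos: [0.5717, 0.3284, 0.2657]
tool_rot: [2.048, 1.683, -0.448]
wrist_force: [-0.7, -0.6, -0.2]
opening: 0.0853
grip_force: 0.0
```

Run:
```python
from top import *
top()
o=sensors.get_obs(); print(np.round(o["q"],3),o["tcp_pos"])
p,r=grasp([.5342,-.3745,.032],50,40,.13); p[2]+=.08; print(p); show(p,r)
```

```text
hung
([0.6185, 0.1654, 0.1387], [618.2, 166.5], [57.2, 51.1], 88.3)
([0.5676, 0.2605, 0.1386], [567.8, 261.4], [56.3, 54.8], 90.0)
lying
([0.5319, -0.3715, 0.0615], [531.9, -371.1], [80.3, 52.1], 51.3)
peb
([0.5445, 0.1721, 0.0284], [543.8, 172.5], [3.4, 63.1], 27.3)
([0.4327, -0.1075, 0.0327], [431.6, -108.0], [19.7, 20.2], 18.7)
([0.4041, -0.0609, 0.0315], [405.1, -60.6], [20.7, 18.6], 45.0)
([0.3968, -0.1651, 0.0334], [397.6, -164.5], [20.9, 19.0], 43.0)
([0.3993, -0.2667, 0.0313], [400.6, -267.6], [20.4, 21.6], 17.3)
[-0.583  0.743 -0.482  1.152  0.642  1.794 -1.23 ] [0.57060909 0.32838143 0.26252739]
[ 0.48553671 -0.43249465  0.19626489]
slide [-614.5, 23.1, 460.9] rot [0.094, 1.18, 0.587] rows>=12.8
1 [-47, 2, 35] [0.01, 0.09, 0.05]
2 [-95, 4, 71] [0.01, 0.18, 0.09]
3 [-142, 5, 106] [0.02, 0.27, 0.14]
4 [-189, 7, 142] [0.03, 0.36, 0.18]
5 [-236, 9, 177] [0.04, 0.45, 0.23]
6 [-284, 11, 213] [0.04, 0.54, 0.27]
7 [-331, 12, 248] [0.05, 0.64, 0.32]
8 [-378, 14, 284] [0.06, 0.73, 0.36]
9 [-425, 16, 319] [0.07, 0.82, 0.41]
10 [-473, 18, 355] [0.07, 0.91, 0.45]
11 [-520, 20, 390] [0.08, 1.0, 0.5]
12 [-567, 21, 425] [0.09, 1.09, 0.54]
13 [-614, 23, 461] [0.09, 1.18, 0.59]
```

Emit:
move_arm(
  rows=[
    {"slide": [-47,2,35],"delta_rot": [0.02,0.15,0.08],"hand": 85},
    {"slide": [-95,4,71],"delta_rot": [0.03,0.3,0.15],"hand": 85},
    {"slide": [-142,5,106],"delta_rot": [0.05,0.45,0.22],"hand": 85},
    {"slide": [-189,7,142],"delta_rot": [0.06,0.6,0.3],"hand": 85},
    {"slide": [-236,9,177],"delta_rot": [0.07,0.75,0.37],"hand": 85},
  ],
)

```text
time_s: 20.48
tcp_pos: [0.5393, 0.0678, 0.2347]
tool_rot: [2.66, 1.628, 0.321]
wrist_force: [-0.6, 0.4, -0.2]
opening: 0.085
grip_force: 0.0
```

Run:
```python
from top import *
o=sensors.get_obs(); print(np.round(o["q"],3),o["tcp_pos"])
p,r=grasp([.5342,-.3745,.032],50,40,.13); p[2]+=.02; show(p,r)
```

```text
[ 0.358  0.266 -0.647  1.89   0.142  0.843 -0.813] [0.53929582 0.06778851 0.23466883]
slide [-481.6, 172.2, 36.2] rot [0.01, 0.511, 0.245] rows>=8.5
1 [-54, 19, 4] [0.0, 0.06, 0.03]
2 [-107, 38, 8] [0.0, 0.11, 0.05]
3 [-161, 57, 12] [0.0, 0.17, 0.08]
4 [-214, 77, 16] [0.0, 0.23, 0.11]
5 [-268, 96, 20] [0.01, 0.28, 0.14]
6 [-321, 115, 24] [0.01, 0.34, 0.16]
7 [-375, 134, 28] [0.01, 0.4, 0.19]
8 [-428, 153, 32] [0.01, 0.45, 0.22]
9 [-482, 172, 36] [0.01, 0.51, 0.24]
```

Emit:
move_arm(
  rows=[
    {"slide": [-54,19,0],"delta_rot": [0,0,0],"hand": 85},
    {"slide": [-107,38,0],"delta_rot": [0,0,0],"hand": 85},
    {"slide": [-161,57,4],"delta_rot": [0,0,0],"hand": 85},
    {"slide": [-214,77,8],"delta_rot": [0,0,0],"hand": 85},
    {"slide": [-268,96,12],"delta_rot": [0,0,0],"hand": 85},
  ],
)

```text
time_s: 21.1
tcp_pos: [0.5086, -0.2107, 0.1881]
tool_rot: [2.658, 1.634, 0.317]
wrist_force: [0.7, 0.3, 0.2]
opening: 0.0851
grip_force: 0.0
```

Emit:
move_arm(
  rows=[
    {"slide": [-53,19,6],"delta_rot": [0,0.13,0.06],"hand": 85},
    {"slide": [-107,38,12],"delta_rot": [0,0.26,0.12],"hand": 85},
    {"slide": [-160,57,18],"delta_rot": [0.01,0.39,0.18],"hand": 85},
    {"slide": [-214,76,24],"delta_rot": [0.01,0.51,0.245],"hand": 85},
    {"slide": [-214,76,24],"delta_rot": [0.01,0.51,0.245],"hand": 85},
  ],
)

```text
time_s: 21.72
tcp_pos: [0.4809, -0.438, 0.1296]
tool_rot: [-2.458, -1.127, -0.888]
wrist_force: [0.2, 1.1, -1.0]
opening: 0.0851
grip_force: 0.0
```

Emit:
move_arm(
  rows=[
    {"slide": [0,0,0],"delta_rot": [0,0,0],"hand": 85},
  ],
)

```text
time_s: 21.85
tcp_pos: [0.4864, -0.4302, 0.1368]
tool_rot: [-2.452, -1.147, -0.891]
wrist_force: [-0.0, 0.1, 0.3]
opening: 0.0846
grip_force: 0.0
```

Run:
```python
from look import *
o=sensors.get_obs(); print(np.round(o["q"],3),o["tcp_pos"])
look(.534,-.3745)
p,r=grasp([.5337,-.374,.032],50.3,40,0); show(p,r)
```

```text
[ 1.359  0.81  -0.627  1.509 -0.281  1.078  0.322] [ 0.48644001 -0.43021731  0.13678784]
face 6631 ((532.9996337890625, -371.59228515625), (80.3267593383789, 54.54817199707031), 51.314876556396484) z 0.05919922788194065 neck [ 0.56661392 -0.32896356  0.04470085]
neck heading 51.742949457886795 54.28746317105595
slide [-16.7, 0.3, 144.6] rot [0.001, 0.001, 0.0] rows>=2.4
1 [-6, 0, 48] [0.0, 0.0, 0.0]
2 [-11, 0, 96] [0.0, 0.0, 0.0]
3 [-17, 0, 145] [0.0, 0.0, 0.0]
```

Emit:
move_arm(
  rows=[
    {"slide": [-16,-1,45],"delta_rot": [0.01,0,-0.012],"hand": 85},
    {"slide": [-16,-1,90],"delta_rot": [0.01,0,-0.012],"hand": 85},
    {"slide": [-16,-1,125],"delta_rot": [0.01,0,-0.012],"hand": 85},
    {"slide": [-16,-1,145],"delta_rot": [0.01,0,-0.012],"hand": 85},
    {"slide": [-16,-1,145],"delta_rot": [0.01,0,-0.012],"hand": 85},
  ],
)

```text
time_s: 22.52
tcp_pos: [0.5379, -0.367, 0.0171]
tool_rot: [-2.44, -1.169, -0.885]
wrist_force: [-0.1, 0.6, 0.6]
opening: 0.0849
grip_force: 0.0
```

Emit:
move_arm(
  rows=[
    {"slide": [0,0,0],"delta_rot": [0,0,0],"hand": 85},
    {"slide": [0,0,0],"delta_rot": [0,0,0],"hand": 45},
    {"slide": [0,0,0],"delta_rot": [0,0,0],"hand": 45},
    {"slide": [0,0,0],"delta_rot": [0,0,0],"hand": 45},
    {"slide": [0,0,0],"delta_rot": [0,0,0],"hand": 45},
  ],
)

```text
time_s: 23.15
tcp_pos: [0.5368, -0.3703, 0.0175]
tool_rot: [-2.445, -1.165, -0.886]
wrist_force: [-3.4, -2.4, 5.9]
opening: 0.0556
grip_force: 57.9
```

Run:
```python
from plan import *
o=sensors.get_obs(); print(np.round(o["q"],3),o["tcp_pos"],o["opening"],o["grip_force"],o["wrist_force"])
t,r=tool(); c=np.array([.5333,-.3723,.032]); print("c in tool",r.inv().apply(c-t)*1000, "tool x",r.as_matrix()[:,0].round(3),"y",r.as_matrix()[:,1].round(3))
```

```text
[ 1.256  0.944 -0.623  1.617 -0.269  0.812  0.345] [ 0.53684198 -0.37034239  0.01748469] 0.05564115447150215 57.9138708114624 [-3.42968443 -2.42756176  5.85318395]
c in tool [  6.40694283  -1.48198928 -13.55828021] tool x [0.484 0.597 0.64 ] y [ 0.776 -0.631  0.002]
```

Emit:
move_arm(
  rows=[
    {"slide": [19,0,-23],"delta_rot": [0,0,0],"hand": 45},
    {"slide": [45,0,-54],"delta_rot": [0,0,0],"hand": 45},
    {"slide": [77,0,-92],"delta_rot": [0,0,0],"hand": 45},
    {"slide": [112,0,-134],"delta_rot": [0,-0.15,0],"hand": 45},
    {"slide": [150,0,-178],"delta_rot": [0,-0.32,0],"hand": 45},
  ],
)

```text
time_s: 23.78
tcp_pos: [0.5361, -0.37, 0.251]
tool_rot: [-2.66, -1.26, -0.498]
wrist_force: [1.9, 0.3, -2.2]
opening: 0.0556
grip_force: 58.7
```

Run:
```python
from plan import *
o=sensors.get_obs(); print(np.round(o["q"],3),o["tcp_pos"],o["opening"],o["grip_force"])
p,r=hang(2,.255,ct=(.0064,0,-.0136)); print(p); show(p,r)
x=ik(p,r,.272,[o["q"]+[-1.8,0,0,0,1,.5,-1.2]]); print(x)
p[2]-=.157; x=ik(p,r,.272,[x[1]]); print(x)
```

```text
[ 1.051  0.541 -0.514  1.469 -0.123  1.161 -0.034] [ 0.5360882  -0.37001716  0.25095251] 0.05561891715105563 58.67634057998657
[0.5165     0.34426795 0.25116077]
slide [503.9, -467.8, 194.5] rot [-0.181, -1.19, -0.708] rows>=11.9
1 [42, -39, 16] [-0.02, -0.1, -0.06]
2 [84, -78, 32] [-0.03, -0.2, -0.12]
3 [126, -117, 49] [-0.05, -0.3, -0.18]
4 [168, -156, 65] [-0.06, -0.4, -0.24]
5 [210, -195, 81] [-0.08, -0.5, -0.3]
6 [252, -234, 97] [-0.09, -0.6, -0.35]
7 [294, -273, 113] [-0.11, -0.69, -0.41]
8 [336, -312, 130] [-0.12, -0.79, -0.47]
9 [378, -351, 146] [-0.14, -0.89, -0.53]
10 [420, -390, 162] [-0.15, -0.99, -0.59]
11 [462, -429, 178] [-0.17, -1.09, -0.65]
12 [504, -468, 194] [-0.18, -1.19, -0.71]
(np.float64(5.02612509264685e-17), array([-0.99286583,  0.83198583,  0.09953319,  1.13198333,  0.44818364,
        1.88489595, -0.91718452]))
(np.float64(7.887839591113523e-18), array([-0.98753604,  0.98163614,  0.08492036,  1.22772868,  0.4192884 ,
        1.66812954, -1.03529424]))
```

Emit:
move_arm(
  rows=[
    {"slide": [39,-36,11],"delta_rot": [0,0,0],"hand": 45},
    {"slide": [78,-72,22],"delta_rot": [0,0,0],"hand": 45},
    {"slide": [117,-108,35],"delta_rot": [0,0,0],"hand": 45},
    {"slide": [156,-144,48],"delta_rot": [0,0,0],"hand": 45},
    {"slide": [194,-180,60],"delta_rot": [0,0,0],"hand": 45},
  ],
)

```text
time_s: 24.4
tcp_pos: [0.5248, -0.0957, 0.2647]
tool_rot: [-2.654, -1.265, -0.504]
wrist_force: [0.8, 1.6, -1.1]
opening: 0.0556
grip_force: 58.9
```

Emit:
move_arm(
  rows=[
    {"slide": [39,-36,14],"delta_rot": [-0.02,-0.14,-0.08],"hand": 45},
    {"slide": [78,-72,28],"delta_rot": [-0.04,-0.28,-0.16],"hand": 45},
    {"slide": [117,-108,43],"delta_rot": [-0.06,-0.42,-0.24],"hand": 45},
    {"slide": [156,-144,57],"delta_rot": [-0.08,-0.55,-0.32],"hand": 45},
    {"slide": [194,-180,72],"delta_rot": [-0.1,-0.68,-0.4],"hand": 45},
  ],
)

```text
time_s: 25.02
tcp_pos: [0.5173, 0.1623, 0.2689]
tool_rot: [2.313, 1.67, -0.278]
wrist_force: [0.9, 0.9, -1.8]
opening: 0.0557
grip_force: 58.8
```

Run:
```python
from plan import *
o=sensors.get_obs(); print(np.round(o["q"],3),o["tcp_pos"],o["opening"],o["grip_force"])
p,r=hang(2,.255,ct=(.0064,0,-.0136)); show(p,r)
```

```text
[-0.13   0.446 -0.664  1.601  0.513  1.454 -1.229] [0.51727758 0.16234716 0.2689406 ] 0.055704406273829145 58.84319007396698
slide [168.3, -56.6, -43.3] rot [-0.082, -0.532, -0.314] rows>=3.5
1 [42, -14, -11] [-0.02, -0.13, -0.08]
2 [84, -28, -22] [-0.04, -0.27, -0.16]
3 [126, -42, -32] [-0.06, -0.4, -0.24]
4 [168, -57, -43] [-0.08, -0.53, -0.31]
```

Emit:
move_arm(
  rows=[
    {"slide": [42,-14,-11],"delta_rot": [-0.02,-0.13,-0.08],"hand": 45},
    {"slide": [84,-28,-22],"delta_rot": [-0.04,-0.27,-0.16],"hand": 45},
    {"slide": [126,-42,-32],"delta_rot": [-0.06,-0.4,-0.24],"hand": 45},
    {"slide": [168,-57,-43],"delta_rot": [-0.082,-0.532,-0.314],"hand": 45},
    {"slide": [168,-57,-43],"delta_rot": [-0.082,-0.532,-0.314],"hand": 45},
  ],
)

```text
time_s: 25.65
tcp_pos: [0.5116, 0.349, 0.247]
tool_rot: [1.692, 1.715, -0.795]
wrist_force: [-0.4, -0.6, -1.1]
opening: 0.0559
grip_force: 58.9
```

Emit:
move_arm(
  rows=[
    {"slide": [0,0,0],"delta_rot": [0,0,0],"hand": 45},
    {"slide": [0,0,0],"delta_rot": [0,0,0],"hand": 45},
  ],
)

```text
time_s: 25.9
tcp_pos: [0.5158, 0.3423, 0.2512]
tool_rot: [1.707, 1.705, -0.791]
wrist_force: [0.7, -1.4, -0.6]
opening: 0.056
grip_force: 58.9
```

Run:
```python
from plan import *
o=sensors.get_obs(); print(np.round(o["q"],3),o["tcp_pos"],o["opening"],o["grip_force"])
p,r=hang(2,.180,ct=(.0064,0,-.0136)); show(p,r)
```

```text
[-0.795  0.849 -0.314  1.112  0.641  1.994 -1.082] [0.51584222 0.34227058 0.25121585] 0.05598666261364308 58.92356514930725
slide [58.5, 0.7, 47.1] rot [-0.002, -0.006, -0.0] rows>=1.3
1 [29, 0, 24] [-0.0, -0.0, -0.0]
2 [58, 1, 47] [-0.0, -0.01, -0.0]
```

Emit:
move_arm(
  rows=[
    {"slide": [20,1,16],"delta_rot": [0,0,0],"hand": 45},
    {"slide": [40,1,32],"delta_rot": [0,0,0],"hand": 45},
    {"slide": [58,1,47],"delta_rot": [0,0,0],"hand": 45},
    {"slide": [58,1,47],"delta_rot": [0,0,0],"hand": 45},
  ],
)

```text
time_s: 26.4
tcp_pos: [0.5153, 0.3441, 0.1732]
tool_rot: [1.702, 1.707, -0.798]
wrist_force: [0.3, 0.1, -0.5]
opening: 0.0557
grip_force: 58.9
```

Emit:
move_arm(
  rows=[
    {"slide": [10,0,8],"delta_rot": [0,0,0],"hand": 45},
    {"slide": [20,0,17],"delta_rot": [0,0,0],"hand": 45},
    {"slide": [20,0,17],"delta_rot": [0,0,0],"hand": 45},
  ],
)

```text
time_s: 26.78
tcp_pos: [0.5159, 0.3448, 0.1486]
tool_rot: [1.704, 1.707, -0.793]
wrist_force: [1.2, -0.0, -1.9]
opening: 0.0558
grip_force: 58.7
```

Run:
```python
from plan import *
o=sensors.get_obs(); print(np.round(o["q"],3),o["tcp_pos"],o["wrist_force"],o["ft_torque"])
p,r=hang(2,.098,ct=(.0064,0,-.0136)); show(p,r)
i=optics.camera_info("scene"); im,dd=optics.camera("scene"); cv2.imwrite("pics/s6.png",cv2.resize(im[100:220,360:500,::-1],None,fx=5,fy=5,interpolation=cv2.INTER_CUBIC))
```

```text
[-0.794  0.945 -0.313  1.182  0.638  1.859 -1.168] [0.51586168 0.3448328  0.14856061] [ 1.22883031 -0.02439831 -1.8907198 ] [ 0.97669923 -0.12147897  0.14895035]
slide [41.2, 0.8, 35.6] rot [-0.001, -0.004, 0.002] rows>=0.9
1 [41, 1, 36] [-0.0, -0.0, 0.0]
```

View pics/s6.png

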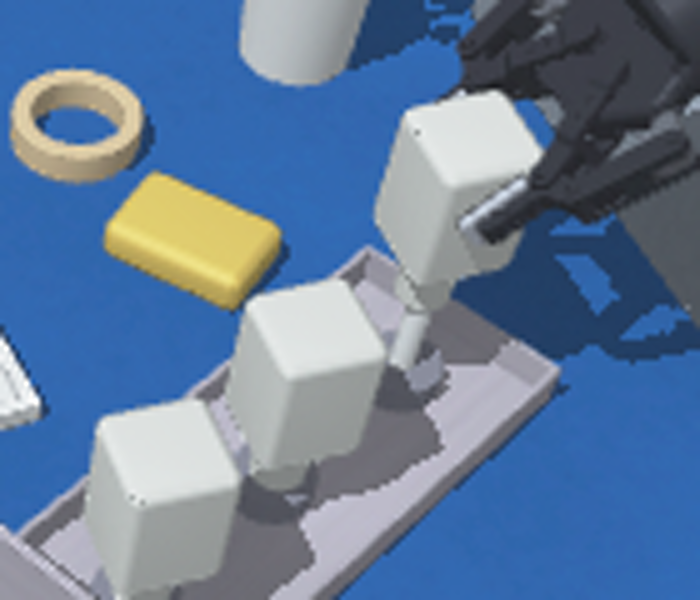

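Bottles 1 and 2 are hung. The third neck (425,290) is slightly right of the peg (417,315), so I'll shift about 2 mm towards -y while descending.

Emit:
move_arm(
  rows=[
    {"slide": [-1,1,2],"delta_rot": [0,0,0],"hand": 45},
    {"slide": [11,1,11],"delta_rot": [0,0,0],"hand": 45},
    {"slide": [23,1,21],"delta_rot": [0,0,0],"hand": 45},
    {"slide": [34,1,31],"delta_rot": [0,0,0],"hand": 45},
    {"slide": [34,1,31],"delta_rot": [0,0,0],"hand": 45},
  ],
)

```text
time_s: 27.45
tcp_pos: [0.5163, 0.3428, 0.1018]
tool_rot: [1.702, 1.707, -0.795]
wrist_force: [-0.4, 0.7, -0.1]
opening: 0.0555
grip_force: 58.9
```

Emit:
move_arm(
  rows=[
    {"slide": [4,0,4],"delta_rot": [0,0,0],"hand": 45},
    {"slide": [8,0,7],"delta_rot": [0,0,0],"hand": 45},
    {"slide": [8,0,7],"delta_rot": [0,0,0],"hand": 45},
  ],
)

```text
time_s: 27.82
tcp_pos: [0.5168, 0.3434, 0.0975]
tool_rot: [1.705, 1.704, -0.791]
wrist_force: [-4.6, 0.7, 23.1]
opening: 0.0558
grip_force: 60.3
```

Emit:
move_arm(
  rows=[
    {"slide": [-3,0,-2],"delta_rot": [0,0,0],"hand": 62},
    {"slide": [-3,0,-2],"delta_rot": [0,0,0],"hand": 75},
    {"slide": [-3,0,-2],"delta_rot": [0,0,0],"hand": 85},
    {"slide": [-3,0,-20],"delta_rot": [0,0,0],"hand": 85},
    {"slide": [-3,0,-70],"delta_rot": [0,0,0],"hand": 85},
  ],
)

```text
time_s: 28.45
tcp_pos: [0.5174, 0.3927, 0.1399]
tool_rot: [1.704, 1.704, -0.798]
wrist_force: [1.7, 0.7, -0.1]
opening: 0.085
grip_force: 0.0
```

Emit:
move_arm(
  rows=[
    {"slide": [0,0,-50],"delta_rot": [0,0,0],"hand": 85},
    {"slide": [-40,0,-80],"delta_rot": [0,0.15,0.1],"hand": 85},
    {"slide": [-70,0,-90],"delta_rot": [0,0.3,0.2],"hand": 60},
    {"slide": [-70,0,-90],"delta_rot": [0,0.3,0.2],"hand": 50},
  ],
)

```text
time_s: 28.95
tcp_pos: [0.5192, 0.4167, 0.2584]
tool_rot: [2.047, 1.683, -0.449]
wrist_force: [-0.3, -0.1, 0.5]
opening: 0.0515
grip_force: 0.0
```

Run:
```python
from top import *
top()
o=sensors.get_obs(); print(np.round(o["q"],3),o["tcp_pos"])
r=toolR(d(90),0); show(np.array([.44,.02,.25]),r)
q=o["q"]; x=ik(np.array([.44,.02,.2]),r,.272,[q]); print(x)
```

```text
hung
([0.6184, 0.1655, 0.1388], [618.7, 166.5], [51.8, 56.5], 0.5)
([0.5678, 0.2605, 0.1387], [568.1, 261.4], [55.2, 56.2], 0.1)
([0.5136, 0.355, 0.1384], [513.4, 355.6], [54.4, 53.5], 89.4)
lying
peb
([0.5458, 0.1683, 0.0278], [545.5, 168.3], [2.9, 63.0], 29.0)
([0.4328, -0.1076, 0.0307], [432.6, -107.3], [19.7, 20.1], 4.1)
([0.4042, -0.0611, 0.0327], [405.1, -60.5], [20.7, 18.5], 43.9)
([0.3968, -0.1651, 0.0316], [396.9, -165.2], [19.5, 19.9], 1.6)
([0.4008, -0.2677, 0.0326], [400.7, -268.2], [21.5, 16.5], 89.9)
[-0.841  0.767 -0.226  1.073  0.469  1.796 -1.24 ] [0.51805408 0.41718821 0.25546634]
slide [-342.4, -17.3, 215.2] rot [0.086, 0.561, -0.185] rows>=6.7
1 [-49, -2, 31] [0.01, 0.08, -0.03]
2 [-98, -5, 61] [0.02, 0.16, -0.05]
3 [-147, -7, 92] [0.04, 0.24, -0.08]
4 [-196, -10, 123] [0.05, 0.32, -0.11]
5 [-245, -12, 154] [0.06, 0.4, -0.13]
6 [-293, -15, 184] [0.07, 0.48, -0.16]
7 [-342, -17, 215] [0.09, 0.56, -0.18]
(np.float64(1.6149039270967447e-05), array([ 0.16984157,  0.20029049, -0.38851908,  2.01496158,  0.09328514,
        0.94452206, -0.26671612]))
```

Emit:
move_arm(
  rows=[
    {"slide": [-49,-2,31],"delta_rot": [0.02,0.11,-0.04],"hand": 50},
    {"slide": [-98,-5,61],"delta_rot": [0.03,0.22,-0.07],"hand": 50},
    {"slide": [-147,-7,92],"delta_rot": [0.05,0.34,-0.11],"hand": 50},
    {"slide": [-196,-10,123],"delta_rot": [0.07,0.45,-0.15],"hand": 50},
    {"slide": [-245,-12,154],"delta_rot": [0.086,0.561,-0.185],"hand": 50},
  ],
)

```text
time_s: 29.62
tcp_pos: [0.4612, 0.1322, 0.2484]
tool_rot: [-2.215, -2.224, 0.007]
wrist_force: [1.2, -1.6, 0.5]
opening: 0.05
grip_force: 0.0
```

Run:
```python
from top import *
o=sensors.get_obs(); print(np.round(o["q"],3),o["tcp_pos"])
r=toolR(d(90),0); show(np.array([.42,-.04,.19]),r)
```

```text
[-0.075  0.216 -0.374  1.861  0.087  1.086 -0.478] [0.461225   0.13221732 0.24840903]
slide [-172.0, -41.7, 58.8] rot [-0.005, 0.001, 0.004] rows>=3.1
1 [-43, -10, 15] [-0.0, 0.0, 0.0]
2 [-86, -21, 29] [-0.0, 0.0, 0.0]
3 [-129, -31, 44] [-0.0, 0.0, 0.0]
4 [-172, -42, 59] [-0.0, 0.0, 0.0]
```

Emit:
move_arm(
  rows=[
    {"slide": [-43,-10,15],"delta_rot": [0,0,0],"hand": 50},
    {"slide": [-86,-21,29],"delta_rot": [0,0,0],"hand": 50},
    {"slide": [-129,-31,44],"delta_rot": [0,0,0],"hand": 50},
    {"slide": [-172,-42,59],"delta_rot": [0,0,0],"hand": 50},
    {"slide": [-172,-42,59],"delta_rot": [0,0,0],"hand": 50},
  ],
)

```text
time_s: 30.25
tcp_pos: [0.4178, -0.0413, 0.1891]
tool_rot: [-2.221, -2.216, 0.016]
wrist_force: [0.3, 0.6, -0.5]
opening: 0.0502
grip_force: 0.0
```

Emit:
move_arm(
  rows=[
    {"slide": [0,0,0],"delta_rot": [0,0,0],"hand": 50},
  ],
)

```text
time_s: 30.38
tcp_pos: [0.42, -0.0378, 0.1906]
tool_rot: [-2.217, -2.223, 0.01]
wrist_force: [0.8, -0.0, 0.1]
opening: 0.0501
grip_force: 0.0
```

Run:
```python
from look import *
i=optics.camera_info("wrist"); im,dd=optics.camera("wrist"); W=cloud(dd,i); z=W[...,2]; X,Y=W[...,0],W[...,1]; w=im.min(2)>120
cv2.imwrite("pics/w7.png",im[:,:,::-1])
ok=(X>.3)&(X<.6)
print("peb");[print(b) for b in blobs(ok&w&(z>.025)&(z<.034)&(Y<.0),W,60)]
print("tray");[print(b) for b in blobs(ok&w&(z>.009)&(z<.02)&(Y>-.02)&(Y<.2),W,400)]
print(goto([.407,-.061,.013],Rt=toolR(d(90),0)))
```

```text
peb
(np.int32(496), [309, 200], [0.4071, -0.0586, 0.0292], [407.3, -59.1], [23.0, 22.8], 22.6)
(np.int32(444), [337, 247], [0.4335, -0.1061, 0.0292], [433.2, -107.3], [22.3, 23.6], 0.4)
(np.int32(392), [303, 297], [0.3998, -0.1626, 0.0292], [399.3, -163.7], [21.7, 23.4], 0.3)
(np.int32(273), [307, 374], [0.4029, -0.2635, 0.0291], [403.5, -264.4], [18.8, 23.2], 69.7)
tray
(np.int32(6309), [350, 62], [0.4428, 0.0591, 0.0133], [443.6, 59.7], [104.7, 108.0], 4.9)
([-23.1, -12.6, 178.1], [-0.005, 0.003, 0.004])
```

View pics/w7.png

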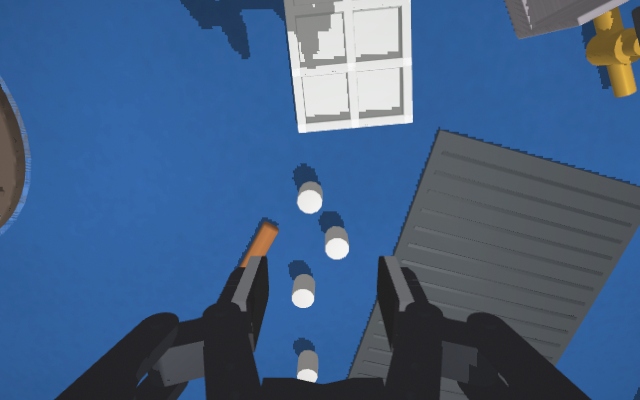

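Wrist view: four cylinders at (309,200), (337,247), (303,297) and (307,374) px, with the tray above them. Picking the first one.

Emit:
move_arm(
  rows=[
    {"slide": [-21,-12,50],"delta_rot": [-0.005,0.003,0.004],"hand": 50},
    {"slide": [-21,-12,100],"delta_rot": [-0.005,0.003,0.004],"hand": 50},
    {"slide": [-21,-12,145],"delta_rot": [-0.005,0.003,0.004],"hand": 50},
    {"slide": [-21,-12,177],"delta_rot": [-0.005,0.003,0.004],"hand": 50},
    {"slide": [-21,-12,177],"delta_rot": [-0.005,0.003,0.004],"hand": 50},
  ],
)

```text
time_s: 31.05
tcp_pos: [0.4065, -0.0587, 0.0129]
tool_rot: [-2.219, -2.22, 0.004]
wrist_force: [-0.4, 0.6, 0.6]
opening: 0.05
grip_force: 0.0
```

Emit:
move_arm(
  rows=[
    {"slide": [0,0,0],"delta_rot": [0,0,0],"hand": 15},
    {"slide": [0,0,0],"delta_rot": [0,0,0],"hand": 15},
    {"slide": [0,0,0],"delta_rot": [0,0,0],"hand": 15},
    {"slide": [0,0,0],"delta_rot": [0,0,0],"hand": 15},
  ],
)

```text
time_s: 31.55
tcp_pos: [0.4087, -0.0598, 0.0158]
tool_rot: [2.221, 2.217, 0.004]
wrist_force: [-1.3, 2.5, 8.0]
opening: 0.0214
grip_force: 58.9
```

Emit:
move_arm(
  rows=[
    {"slide": [0,0,-30],"delta_rot": [0,0,0],"hand": 15},
    {"slide": [0,0,-70],"delta_rot": [0,0,0],"hand": 15},
  ],
)

```text
time_s: 31.8
tcp_pos: [0.4071, -0.0601, 0.0857]
tool_rot: [2.223, 2.219, -0.0]
wrist_force: [0.3, 0.1, 0.1]
opening: 0.0215
grip_force: 58.8
```

Run:
```python
from plan import *
print(goto([.4664,.0839,.0175],Rt=toolR(d(90),0)),sensors.get_obs()["tcp_pos"])
```

```text
([144.2, 58.9, 68.2], [0.001, 0.001, -0.002]) [ 0.4071272  -0.06008722  0.08571147]
```

Emit:
move_arm(
  rows=[
    {"slide": [48,20,-5],"delta_rot": [0,0,0],"hand": 15},
    {"slide": [96,39,-5],"delta_rot": [0,0,0],"hand": 15},
    {"slide": [144,59,0],"delta_rot": [0,0,0],"hand": 15},
    {"slide": [144,59,10],"delta_rot": [0,0,0],"hand": 15},
    {"slide": [144,59,20],"delta_rot": [0,0,0],"hand": 15},
  ],
)

```text
time_s: 32.42
tcp_pos: [0.4666, 0.0833, 0.0645]
tool_rot: [2.222, 2.218, 0.001]
wrist_force: [0.3, -0.7, -1.1]
opening: 0.0214
grip_force: 58.8
```

Run:
```python
from plan import *
i=optics.camera_info("wrist"); im,dd=optics.camera("wrist"); W=cloud(dd,i); cv2.imwrite("pics/w8.png",im[:,:,::-1])
print(goto([.4664,.0839,.0185],Rt=toolR(d(90),0)),sensors.get_obs()["tcp_pos"])
t,r=tool(); L=r.inv().apply((W-t).reshape(-1,3)).reshape(W.shape); m=(im.min(2)>120)&(np.abs(L[...,1])<.016)&(np.abs(L[...,0])<.03)&(L[...,2]>-.03)&(L[...,2]<.03)
P=L[m]; print(len(P),P.min(0),P.max(0),np.median(P,0))
```

```text
([1.5, 0.7, 44.7], [-0.0, 0.002, -0.003]) [0.46572052 0.08245876 0.06318419]
2658 [-0.01135398 -0.01559671 -0.02624378] [0.01324458 0.01566173 0.01552223] [ 0.00491289  0.00094077 -0.01434555]
```

View pics/w8.png

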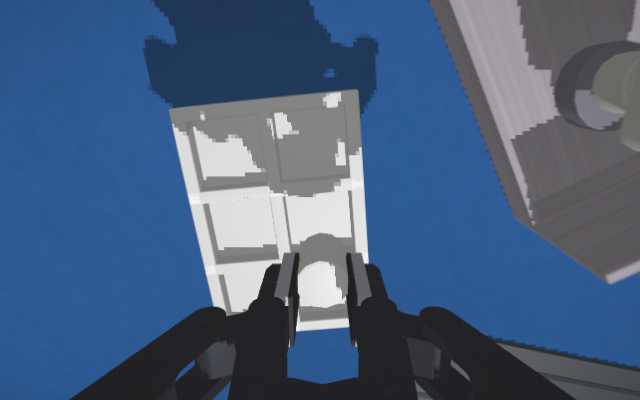

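The cylinder is held upright and centred over the target cell (the middle cell on the right, 322,285 px). Lower, release, rise.

Emit:
move_arm(
  rows=[
    {"slide": [1,0,20],"delta_rot": [0,0,0],"hand": 15},
    {"slide": [1,0,43],"delta_rot": [0,0,0],"hand": 15},
    {"slide": [1,0,43],"delta_rot": [0,0,0],"hand": 15},
    {"slide": [1,0,43],"delta_rot": [0,0,0],"hand": 15},
  ],
)

```text
time_s: 32.98
tcp_pos: [0.4668, 0.084, 0.022]
tool_rot: [2.224, 2.217, 0.0]
wrist_force: [-0.0, 0.6, -0.7]
opening: 0.0212
grip_force: 66.2
```

Emit:
move_arm(
  rows=[
    {"slide": [0,0,0],"delta_rot": [0,0,0],"hand": 34},
    {"slide": [0,0,0],"delta_rot": [0,0,0],"hand": 34},
    {"slide": [0,0,-30],"delta_rot": [0,0,0],"hand": 34},
    {"slide": [0,0,-60],"delta_rot": [0,0,0],"hand": 34},
    {"slide": [0,0,-60],"delta_rot": [0,0,0],"hand": 34},
  ],
)

```text
time_s: 33.6
tcp_pos: [0.4683, 0.0852, 0.0835]
tool_rot: [2.221, 2.216, 0.006]
wrist_force: [0.9, 0.1, 0.2]
opening: 0.0341
grip_force: 0.0
```

Run:
```python
from plan import *
print(goto([.4335,-.107,.015],Rt=toolR(d(90),0)),sensors.get_obs()["tcp_pos"])
```

```text
([-192.3, -34.7, 68.3], [0.005, -0.0, -0.002]) [0.46829988 0.0852016  0.08351617]
```

Emit:
move_arm(
  rows=[
    {"slide": [-48,-9,0],"delta_rot": [0,0,0],"hand": 50},
    {"slide": [-96,-18,0],"delta_rot": [0,0,0],"hand": 50},
    {"slide": [-144,-27,0],"delta_rot": [0,0,0],"hand": 50},
    {"slide": [-192,-35,0],"delta_rot": [0,0,0],"hand": 50},
    {"slide": [-192,-35,10],"delta_rot": [0,0,0],"hand": 50},
  ],
)

```text
time_s: 34.22
tcp_pos: [0.4303, -0.1112, 0.0711]
tool_rot: [2.23, 2.21, -0.002]
wrist_force: [0.1, 0.1, 0.2]
opening: 0.05
grip_force: 0.0
```

Emit:
move_arm(
  rows=[
    {"slide": [0,0,0],"delta_rot": [0,0,0],"hand": 50},
    {"slide": [0,0,30],"delta_rot": [0,0,0],"hand": 50},
    {"slide": [0,0,58],"delta_rot": [0,0,0],"hand": 50},
    {"slide": [0,0,58],"delta_rot": [0,0,0],"hand": 50},
    {"slide": [0,0,58],"delta_rot": [0,0,0],"hand": 50},
  ],
)

```text
time_s: 34.85
tcp_pos: [0.4319, -0.1063, 0.0141]
tool_rot: [2.221, 2.22, 0.001]
wrist_force: [-0.1, 0.2, 1.3]
opening: 0.0499
grip_force: 0.0
```

Emit:
move_arm(
  rows=[
    {"slide": [0,0,0],"delta_rot": [0,0,0],"hand": 15},
    {"slide": [0,0,0],"delta_rot": [0,0,0],"hand": 15},
    {"slide": [0,0,0],"delta_rot": [0,0,0],"hand": 15},
    {"slide": [0,0,-25],"delta_rot": [0,0,0],"hand": 15},
    {"slide": [0,0,-65],"delta_rot": [0,0,0],"hand": 15},
  ],
)

```text
time_s: 35.48
tcp_pos: [0.4306, -0.107, 0.079]
tool_rot: [-2.224, -2.219, 0.001]
wrist_force: [0.8, 0.1, -0.1]
opening: 0.0213
grip_force: 58.9
```

Run:
```python
from plan import *
print(goto([.4228,.0319,.0205],Rt=toolR(d(90),0)),sensors.get_obs()["tcp_pos"])
```

```text
([138.9, -8.0, 58.5], [-0.001, 0.0, -0.002]) [ 0.43058436 -0.10704761  0.07902363]
```

Emit:
move_arm(
  rows=[
    {"slide": [46,-3,0],"delta_rot": [0,0,0],"hand": 15},
    {"slide": [92,-5,0],"delta_rot": [0,0,0],"hand": 15},
    {"slide": [139,-8,0],"delta_rot": [0,0,0],"hand": 15},
    {"slide": [139,-8,0],"delta_rot": [0,0,0],"hand": 15},
    {"slide": [139,-8,15],"delta_rot": [0,0,0],"hand": 15},
  ],
)

```text
time_s: 36.1
tcp_pos: [0.4246, 0.0319, 0.0643]
tool_rot: [2.221, 2.218, 0.003]
wrist_force: [-0.4, 0.1, -0.1]
opening: 0.0214
grip_force: 58.9
```

Emit:
move_arm(
  rows=[
    {"slide": [0,0,20],"delta_rot": [0,0,0],"hand": 15},
    {"slide": [0,0,43],"delta_rot": [0,0,0],"hand": 15},
    {"slide": [0,0,43],"delta_rot": [0,0,0],"hand": 15},
    {"slide": [0,0,43],"delta_rot": [0,0,0],"hand": 15},
  ],
)

```text
time_s: 36.6
tcp_pos: [0.4239, 0.0313, 0.021]
tool_rot: [2.223, 2.217, 0.001]
wrist_force: [-0.1, 0.8, -0.1]
opening: 0.0214
grip_force: 64.7
```

Emit:
move_arm(
  rows=[
    {"slide": [0,0,0],"delta_rot": [0,0,0],"hand": 34},
    {"slide": [0,0,0],"delta_rot": [0,0,0],"hand": 34},
    {"slide": [0,0,-30],"delta_rot": [0,0,0],"hand": 34},
    {"slide": [0,0,-60],"delta_rot": [0,0,0],"hand": 34},
    {"slide": [0,0,-60],"delta_rot": [0,0,0],"hand": 34},
  ],
)

```text
time_s: 37.22
tcp_pos: [0.4251, 0.032, 0.0823]
tool_rot: [2.221, 2.216, 0.006]
wrist_force: [-0.2, 0.1, 0.2]
opening: 0.034
grip_force: 0.0
```

Run:
```python
from plan import *
print(goto([.3995,-.1640,.015],Rt=toolR(d(90),0)),sensors.get_obs()["tcp_pos"])
i=optics.camera_info("wrist"); im,dd=optics.camera("wrist"); W=cloud(dd,i); z=W[...,2]; X,Y=W[...,0],W[...,1]; w=im.min(2)>120
[print(b[1:]) for b in blobs((X>.3)&(X<.6)&w&(z>.024)&(z<.038)&(Y<.15),W,60)]
```

```text
([-196.1, -25.5, 67.2], [0.005, 0.0, -0.002]) [0.42512712 0.03201328 0.08233286]
([583, 54], [0.5672, 0.1302, 0.0246], [568.7, 127.7], [5.0, 49.5], 27.7)
([398, 138], [0.4672, 0.085, 0.0332], [467.8, 84.2], [23.1, 23.1], 80.7)
([321, 226], [0.4248, 0.0331, 0.0331], [425.1, 31.4], [22.9, 23.1], 31.8)
```

Emit:
move_arm(
  rows=[
    {"slide": [-49,-6,0],"delta_rot": [0,0,0],"hand": 50},
    {"slide": [-98,-12,0],"delta_rot": [0,0,0],"hand": 50},
    {"slide": [-147,-18,0],"delta_rot": [0,0,0],"hand": 50},
    {"slide": [-196,-25,0],"delta_rot": [0,0,0],"hand": 50},
    {"slide": [-196,-25,0],"delta_rot": [0,0,0],"hand": 50},
  ],
)

```text
time_s: 37.9
tcp_pos: [0.3966, -0.1678, 0.0795]
tool_rot: [2.231, 2.211, -0.003]
wrist_force: [-0.7, 1.0, -0.5]
opening: 0.0498
grip_force: 0.0
```

Run:
```python
from plan import *
i=optics.camera_info("wrist"); im,dd=optics.camera("wrist"); W=cloud(dd,i); z=W[...,2]; X,Y=W[...,0],W[...,1]; w=im.min(2)>120
[print(b[1:]) for b in blobs((X>.3)&(X<.6)&w&(z>.022)&(z<.038)&(Y<.0),W,60)]
print(goto([.3995,-.1640,.015],Rt=toolR(d(90),0)),sensors.get_obs()["tcp_pos"])
```

```text
([327, 218], [0.3995, -0.1626, 0.0291], [399.5, -164.0], [23.2, 23.4], 5.1)
([332, 355], [0.4026, -0.2644, 0.029], [402.6, -266.8], [23.5, 23.2], 63.3)
([1.6, 2.4, 64.6], [-0.0, 0.001, -0.006]) [ 0.39715163 -0.16549773  0.07962865]
```

Emit:
move_arm(
  rows=[
    {"slide": [1,2,30],"delta_rot": [0,0,0],"hand": 50},
    {"slide": [1,2,64],"delta_rot": [0,0,0],"hand": 50},
    {"slide": [1,2,64],"delta_rot": [0,0,0],"hand": 50},
    {"slide": [1,2,64],"delta_rot": [0,0,0],"hand": 50},
  ],
)

```text
time_s: 38.45
tcp_pos: [0.4005, -0.1623, 0.0169]
tool_rot: [2.222, 2.22, 0.001]
wrist_force: [-0.1, 0.5, 0.8]
opening: 0.0502
grip_force: 0.0
```

Emit:
move_arm(
  rows=[
    {"slide": [0,0,0],"delta_rot": [0,0,0],"hand": 15},
    {"slide": [0,0,0],"delta_rot": [0,0,0],"hand": 15},
    {"slide": [0,0,0],"delta_rot": [0,0,0],"hand": 15},
    {"slide": [0,0,-25],"delta_rot": [0,0,0],"hand": 15},
    {"slide": [0,0,-75],"delta_rot": [0,0,0],"hand": 15},
  ],
)

```text
time_s: 39.08
tcp_pos: [0.3992, -0.1628, 0.0918]
tool_rot: [-2.223, -2.218, 0.001]
wrist_force: [0.7, -0.3, 0.8]
opening: 0.0206
grip_force: 58.9
```

Run:
```python
from plan import *
print(goto([.4155,.1275,.0205],Rt=toolR(d(90),0)),sensors.get_obs()["tcp_pos"])
```

```text
([290.3, 15.8, 71.4], [-0.001, -0.0, -0.002]) [ 0.39915535 -0.1627531   0.0918387 ]
```

Emit:
move_arm(
  rows=[
    {"slide": [58,3,0],"delta_rot": [0,0,0],"hand": 15},
    {"slide": [116,6,0],"delta_rot": [0,0,0],"hand": 15},
    {"slide": [174,9,0],"delta_rot": [0,0,0],"hand": 15},
    {"slide": [232,12,0],"delta_rot": [0,0,0],"hand": 15},
    {"slide": [290,16,0],"delta_rot": [0,0,0],"hand": 15},
  ],
)

```text
time_s: 39.7
tcp_pos: [0.417, 0.1286, 0.0921]
tool_rot: [2.223, 2.217, 0.002]
wrist_force: [2.0, -0.5, -0.9]
opening: 0.021
grip_force: 58.9
```

Emit:
move_arm(
  rows=[
    {"slide": [0,0,0],"delta_rot": [0,0,0],"hand": 15},
    {"slide": [0,0,25],"delta_rot": [0,0,0],"hand": 15},
    {"slide": [0,0,50],"delta_rot": [0,0,0],"hand": 15},
    {"slide": [0,0,70],"delta_rot": [0,0,0],"hand": 15},
    {"slide": [0,0,70],"delta_rot": [0,0,0],"hand": 15},
  ],
)

```text
time_s: 40.33
tcp_pos: [0.4163, 0.1256, 0.0208]
tool_rot: [2.224, 2.217, -0.003]
wrist_force: [0.0, -0.3, 0.4]
opening: 0.0212
grip_force: 68.8
```

Emit:
move_arm(
  rows=[
    {"slide": [0,0,0],"delta_rot": [0,0,0],"hand": 15},
    {"slide": [0,0,0],"delta_rot": [0,0,0],"hand": 34},
    {"slide": [0,0,0],"delta_rot": [0,0,0],"hand": 34},
    {"slide": [0,0,-30],"delta_rot": [0,0,0],"hand": 34},
    {"slide": [0,0,-60],"delta_rot": [0,0,0],"hand": 34},
  ],
)

```text
time_s: 40.95
tcp_pos: [0.4165, 0.1268, 0.0821]
tool_rot: [2.223, 2.219, -0.001]
wrist_force: [1.4, 0.3, -0.8]
opening: 0.034
grip_force: 0.0
```

Run:
```python
from top import *
top()
print(goto([.4030,-.2660,.015],Rt=toolR(d(90),0)),sensors.get_obs()["tcp_pos"])
```

```text
hung
([0.6184, 0.1652, 0.1392], [618.3, 166.5], [52.4, 56.5], 0.0)
([0.5669, 0.2601, 0.1385], [568.1, 261.1], [55.1, 56.4], 0.0)
([0.5129, 0.3558, 0.1387], [513.2, 356.5], [54.9, 54.2], 88.5)
lying
peb
([0.4655, 0.0845, 0.0342], [465.2, 83.7], [21.7, 20.5], 28.1)
([0.4212, 0.0296, 0.035], [422.9, 29.6], [19.6, 23.0], 89.6)
([0.3993, -0.2685, 0.0315], [400.7, -268.8], [16.6, 20.0], 0.5)
([-393.7, -14.8, 70.0], [0.005, -0.001, -0.002]) [0.41820059 0.12760214 0.08530469]
```

Moving to the last cylinder.

Emit:
move_arm(
  rows=[
    {"slide": [-56,-2,-3],"delta_rot": [0,0,0],"hand": 45},
    {"slide": [-112,-4,-3],"delta_rot": [0,0,0],"hand": 50},
    {"slide": [-168,-6,-3],"delta_rot": [0,0,0],"hand": 50},
    {"slide": [-224,-8,-3],"delta_rot": [0,0,0],"hand": 50},
    {"slide": [-280,-10,-3],"delta_rot": [0,0,0],"hand": 50},
  ],
)

```text
time_s: 41.62
tcp_pos: [0.4061, -0.155, 0.0848]
tool_rot: [2.222, 2.218, 0.001]
wrist_force: [0.7, 0.1, 0.3]
opening: 0.0502
grip_force: 0.0
```

Emit:
move_arm(
  rows=[
    {"slide": [-57,-2,0],"delta_rot": [0,0,0],"hand": 50},
    {"slide": [-114,-5,0],"delta_rot": [0,0,0],"hand": 50},
    {"slide": [-114,-5,0],"delta_rot": [0,0,0],"hand": 50},
    {"slide": [-114,-5,0],"delta_rot": [0,0,0],"hand": 50},
  ],
)

```text
time_s: 42.12
tcp_pos: [0.4008, -0.2667, 0.0845]
tool_rot: [2.224, 2.218, 0.001]
wrist_force: [-0.6, 0.2, 0.7]
opening: 0.0499
grip_force: 0.0
```

Run:
```python
from plan import *
i=optics.camera_info("wrist"); im,dd=optics.camera("wrist"); W=cloud(dd,i); z=W[...,2]; X,Y=W[...,0],W[...,1]; w=im.min(2)>120
[print(b[1:]) for b in blobs((X>.3)&(X<.6)&w&(z>.022)&(z<.038)&(Y<.0),W,60)]
print(goto([.4030,-.2660,.016],Rt=toolR(d(90),0)),sensors.get_obs()["tcp_pos"])
```

```text
([325, 223], [0.4027, -0.2661, 0.0292], [402.5, -267.5], [23.0, 23.4], 36.4)
([261, 372], [0.3561, -0.3848, 0.0255], [356.9, -386.2], [3.1, 16.9], 38.0)
([-0.1, 1.9, 68.5], [0.001, 0.0, -0.001]) [ 0.40104666 -0.26590758  0.08453877]
```

Emit:
move_arm(
  rows=[
    {"slide": [-1,2,30],"delta_rot": [0,0,0],"hand": 50},
    {"slide": [-1,2,68],"delta_rot": [0,0,0],"hand": 50},
    {"slide": [-1,2,68],"delta_rot": [0,0,0],"hand": 50},
    {"slide": [-1,2,68],"delta_rot": [0,0,0],"hand": 50},
  ],
)

```text
time_s: 42.68
tcp_pos: [0.4037, -0.2674, 0.0175]
tool_rot: [2.221, 2.22, 0.001]
wrist_force: [-0.3, -0.4, -0.5]
opening: 0.0499
grip_force: 0.0
```

Emit:
move_arm(
  rows=[
    {"slide": [0,0,0],"delta_rot": [0,0,0],"hand": 15},
    {"slide": [0,0,0],"delta_rot": [0,0,0],"hand": 15},
    {"slide": [0,0,0],"delta_rot": [0,0,0],"hand": 15},
    {"slide": [0,0,-25],"delta_rot": [0,0,0],"hand": 15},
    {"slide": [0,0,-75],"delta_rot": [0,0,0],"hand": 15},
  ],
)

```text
time_s: 43.3
tcp_pos: [0.4019, -0.2676, 0.0918]
tool_rot: [-2.223, -2.218, 0.001]
wrist_force: [0.7, -0.2, -1.1]
opening: 0.021
grip_force: 58.8
```

Run:
```python
from plan import *
print(goto([.4710,.0355,.0215],Rt=toolR(d(90),0)),sensors.get_obs()["tcp_pos"])
```

```text
([303.2, 68.5, 70.5], [-0.001, -0.001, -0.002]) [ 0.40191576 -0.26760082  0.09184201]
```

Emit:
move_arm(
  rows=[
    {"slide": [58,13,0],"delta_rot": [0,0,0],"hand": 15},
    {"slide": [116,26,0],"delta_rot": [0,0,0],"hand": 15},
    {"slide": [174,39,0],"delta_rot": [0,0,0],"hand": 15},
    {"slide": [232,52,0],"delta_rot": [0,0,0],"hand": 15},
    {"slide": [270,61,0],"delta_rot": [0,0,0],"hand": 15},
  ],
)

```text
time_s: 43.92
tcp_pos: [0.4652, 0.0047, 0.0924]
tool_rot: [2.22, 2.22, 0.003]
wrist_force: [0.3, -0.6, -0.3]
opening: 0.0209
grip_force: 58.8
```

Emit:
move_arm(
  rows=[
    {"slide": [33,7,0],"delta_rot": [0,0,0],"hand": 15},
    {"slide": [33,7,0],"delta_rot": [0,0,0],"hand": 15},
    {"slide": [33,7,25],"delta_rot": [0,0,0],"hand": 15},
    {"slide": [33,7,50],"delta_rot": [0,0,0],"hand": 15},
    {"slide": [33,7,70],"delta_rot": [0,0,0],"hand": 15},
  ],
)

```text
time_s: 44.55
tcp_pos: [0.4716, 0.0335, 0.0211]
tool_rot: [2.224, 2.216, 0.0]
wrist_force: [-5.4, -3.1, 20.4]
opening: 0.0213
grip_force: 62.2
```

Emit:
move_arm(
  rows=[
    {"slide": [0,0,0],"delta_rot": [0,0,0],"hand": 15},
    {"slide": [0,0,0],"delta_rot": [0,0,0],"hand": 15},
    {"slide": [0,0,0],"delta_rot": [0,0,0],"hand": 32},
    {"slide": [0,0,0],"delta_rot": [0,0,0],"hand": 32},
    {"slide": [0,0,-40],"delta_rot": [0,0,0],"hand": 32},
  ],
)

```text
time_s: 45.18
tcp_pos: [0.4699, 0.0344, 0.0603]
tool_rot: [-2.222, -2.218, 0.005]
wrist_force: [0.1, 0.4, 1.0]
opening: 0.0322
grip_force: 0.0
```

Emit:
move_arm(
  rows=[
    {"slide": [-40,0,-50],"delta_rot": [0,0,0],"hand": 32},
    {"slide": [-90,0,-100],"delta_rot": [0,0,0],"hand": 40},
    {"slide": [-140,0,-130],"delta_rot": [0,0,0],"hand": 40},
    {"slide": [-190,0,-130],"delta_rot": [0,0,0],"hand": 40},
    {"slide": [-240,0,-130],"delta_rot": [0,0,0],"hand": 40},
  ],
)

```text
time_s: 45.8
tcp_pos: [0.471, -0.2073, 0.1928]
tool_rot: [2.222, 2.216, 0.002]
wrist_force: [0.3, 0.5, -0.6]
opening: 0.0397
grip_force: 0.0
```

Run:
```python
from top import *
top()
im,dd=optics.camera("scene"); i=optics.camera_info("scene"); W=cloud(dd,i); z=W[...,2]
cv2.imwrite("pics/s9.png",cv2.resize(im[60:320,90:500,::-1],None,fx=1.9,fy=1.9))
near=np.hypot(W[...,0]-.667,W[...,1]-.075)<.04
P=W[near&(z>.062)&(z<.079)]; print("key",len(P), cv2.minAreaRect((P[:,:2]*1000).astype(np.float32)))
```

```text
hung
([0.6185, 0.1653, 0.1395], [618.3, 166.0], [56.7, 52.1], 89.7)
([0.5668, 0.2603, 0.1384], [567.9, 261.4], [55.3, 55.5], 89.6)
([0.5137, 0.3549, 0.1387], [513.2, 355.7], [53.7, 54.2], 89.9)
lying
peb
([0.5444, 0.172, 0.0281], [543.6, 172.2], [3.5, 62.8], 27.8)
([0.4697, 0.0357, 0.0347], [470.1, 35.8], [19.6, 20.3], 89.6)
([0.467, 0.0845, 0.0357], [465.5, 84.8], [23.0, 20.0], 1.3)
([0.4246, 0.0311, 0.0353], [425.9, 31.2], [16.3, 16.7], 89.9)
([0.4158, 0.1238, 0.035], [416.6, 122.9], [23.1, 16.0], 46.9)
key 109 ((671.2024536132812, 77.26339721679688), (7.971475124359131, 60.14776611328125), 27.725677490234375)
```

View pics/s9.png

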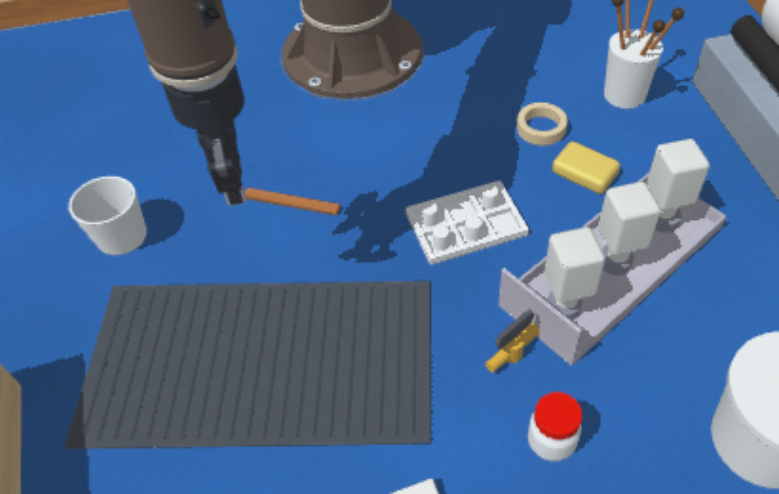

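The final view shows three bottles seated on the pegs at crop (575,262), (630,220) and (680,172). Four cylinders are in separate compartments, all at the right height, and the key is open along the rack's y. Nothing else has moved, so I'm handing in.

```bash
python3 -c "
from plant import close_job
print(close_job())"
```

```text
the job is handed in; nothing more can be done
None
```

The job is handed in: the drain cock was turned fully open first, then all three bottles were hung seated on their own pegs and the four cylinders set in separate tray compartments, with nothing else moved.

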